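# Index the socket turntable and fit the bulb

### The arm

A 6-joint arm with a two-finger parallel gripper is mounted at the origin on the work surface. World frame = base frame: x ahead of the robot, y to its left, z up, the work surface at z = 0. Lengths are in m, angles in degrees, forces in N, time in s.
With the tool pointing down it reaches from about 0.35 to 0.8 m from the base axis. Payload 7.3 kg.
Tool frame: the origin (TCP) lies midway between the tips of the shut fingers; the grasp point (between the pads) lies behind it (manip.pinch_z is the z of the grasp point in the tool frame, in m); z points along the fingers, y is the line along which they close (so a half turn about z gives the same grasp; the last joint's range is limited). The gripper opens to 85 mm and grips with 20 to 120 N. Pads are 22 mm wide; open, the fingers measure 114 mm over their backs; the gripper's body (76 mm by 85 mm) begins 54 mm behind the grasp point. The pads swing forward as they close: fully open they stand 13 mm farther back than shut.
Start: joints at [61.364, 19.595, 87.324, -0, 73.075, -8.365], TCP at [0.182, 0.493, 0.195] pointing down, gripper open.
Joint ranges: [-145.02, 145.02], [-44.19, 115.74], [2.07, 154.8], [-57.11, 237.11], [16.16, 152.29], [-177.93, 177.93]. Speed limits (degrees/s): [147.25, 147.25, 180, 180, 180, 180].

### API

Orientations are given as a 3x3 rotation matrix whose columns are the frame's x, y, z axes.
In Python, from cell import status, imaging, job_done, manip gives the robot as it stands.
- The arm moves only by the tool drive_tool, never from a script. Its argument "steps" is text: rows parted by semicolons, each of 7 numbers parted by spaces: the turn, a rotation vector about the tool's x, y, z in rad, then the shift along the tool's x, y, z in m, then the finger opening in m, from 0 to 0.0854. In form: ax ay az tx ty tz gripper; .... A call has 1 to 8 rows; each row is the pose to reach, as a shift and turn from the pose commanded when the call began, along the tool's axes at that moment; what a row does not reach only later rows make up. A row lasts 1/12 s, in which the tool goes at most 41.7 mm and 7.16 degrees, less where a joint would pass 70% of its speed; a pose out of reach is approached as far as the arm can. A call with a gripper value outside its range is refused whole. The fingers move at their own pace and stop on an object; "force" is the grip in N (left out, the last holds). Time passes only in rows, so rows that repeat a pose let the fingers close. It gives the time, the measured TCP pose, the force, the opening and the grip force at its end, in the units of the state.
- status.get_obs(): the state, without advancing time (a new reading comes with each control period).
- imaging.grab_frame(name): name is "scene" or "side" or "wrist"; returns the picture (420x560x3 uint8, red, green, blue); there is no depth.
- imaging.calibration(name): a dict with "fovy" (degrees; the focal length in pixels is half the picture's height over the tangent of half this angle, whatever the lens; pixels are square), "cx", "cy" (the principal point, pixels), "rvec" (rotation vector, rad) and "tvec" (3), from world to camera coordinates, as OpenCV has them. Camera axes: x right, y down, z forward; pixel columns grow to the right and rows downward; lengths in m; the calibration is good to about 2 mm. A picture is of the moment at which its call begins: read the wrist's pose just before it. calibration takes no time and is no camera call; for the wrist camera it gives the pose at the moment of the call.
- job_done(): hands the job in; it is judged then, once.
The state is a dict: "t": time; "joints": joint angles; "dq": joint speeds; "joint_efforts": joint torques, N m; "tcp_pos": TCP position; "tcp_rot": TCP orientation; "wrist_force": force on the tool from outside, world axes, zero at the start; "ft_torque": the same for the moment, N m; "gripper_width": finger opening in m; "finger_force": force on a finger pad.
Only numpy, scipy, OpenCV 4.12 (cv2) and the standard library are available. Lean on these libraries where they do the work, as an engineer would, in place of code of your own. Each camera call takes 0.05 s, during which the arm holds its last target. There are 200 camera calls.

### The job

Push the brass index turntable anticlockwise (seen from above) by its upright steel post, gently, until it drops into its next detent and comes up against the stop; lean on it there for a second with 10 to 20 N, never more than 25 N. Then take the fat frosted bulb from its stand and set it upright, fully home, in the wide brass socket on the turntable without dropping it or forcing it, and let go. Leave the turntable in its detent, and the slim bulb and everything else on the bench where they are.

Things in the scene. Friction and masses are not known exactly. Their poses are not given: they have to be found in the camera images.
- index_base: round dark steel base of the rotary index table, fixed to the bench, 270 mm across, 26 mm high. Origin on the turning axis at bench height, z up along the axis. The turntable on it starts short of its next detent, which lies anticlockwise seen from above, some 20 to 62 degrees on; where exactly cannot be measured beforehand, only felt.
- post (a point): upright round steel driving post near the turntable's rim: 16 mm in diameter, 36 mm tall from the turntable's top face, centred 105 mm from the turning axis. This point is on its centre line, half-way up (65 mm above the bench). It is the only solid upright pin; push on its side.
- socket (a point): wide brass bayonet bulb socket on the turntable, across the hub from the post, 75 mm from the axis: upright tube, 34 mm outside, bore 27 mm, flared at the top to a 36 mm wide mouth, 26 mm deep. This point is the centre of its mouth, 30 mm above the turntable's top face (77 mm above the bench); z up along the bore. The narrow socket (20 mm outside) is not used.
- bulb_grip (a point): round fat frosted bulb, loose, about 60 g, 100 mm tall, standing cap down in a stand hole. Brass cap: plain cylinder 22 mm across, 26 mm long (its tiny pins do not catch); the glass above is 50 mm across, straight-sided 54 to 80 mm above the foot. This point: on its axis, 66 mm above the foot, best place to grip; z up. When seated it is 40 mm above the socket point.
- stand: pine bulb stand fixed to the bench, 150 x 60 x 30 mm, long side along its own x; two holes 24 mm wide and 22 mm deep, 37.5 mm either side of its centre along x. Origin under its centre.
- plunger (a joint): sprung detent ball inside the index table, out of sight: how far it is pressed down (m). 0.003 between notches, 0.004 on the low crest before the notch (the push at the post rises to some 6 N, then falls away for about 10 mm), 0 in the notch. Within 1 mm the turntable then meets a firm stop that cannot be passed. The notch keeps it from drifting back.
- dome: pierced brass lantern dome, loose, 110 mm across, 84 mm tall; origin under its centre. Leave alone.
- pane: blue glass side pane lying flat, 100 x 140 x 5 mm; origin under its centre. Leave alone.
- rivet_set: steel riveting set (a rod 105 mm long, 19 mm head) lying on the bench; origin under its middle. Leave alone.
- wing_nut: knurled brass wing nut, about 42 mm across the wings, 20 mm tall; origin under its centre. Leave alone.
- hammer: hammer lying on the bench; origin under its handle. Leave alone.
- tin: open steel cup, 80 mm across, 60 mm tall; origin under its centre. Leave alone.
- spare_mid (a point): middle, half-way up, of the other bulb, the long slim one: frosted glass 32 mm across, 122 mm tall overall, same brass cap; it stands in the other hole of the same stand. Leave it there.
- platter: the turntable: brass disc 260 mm across, top face 47 mm above the bench, carrying the post, both sockets and a hub (44 mm across, 22 mm high) at its middle. Turns with light friction (about 2.5 N at the post). Origin on the axis at bench height, z up; its own -x points to the post, +x to the wide socket.
- bulb: the same fat bulb; this origin is the centre of its foot, 66 mm below its grip point.
There are look-alikes about, which are no part of the job. What is shaped like the bulb but blue is not meant.

How it is judged (in metres and radians):
On the way, in this order (a step that is already met when the one before it is completed fails the run):
1. the turntable is in its next detent and is pressed against the stop with 8 to 25 N for 0.3 s (value of joint plunger below 0.001 m and contact force between the fingers and platter above 8 N), for 0.3 s.
2. the bulb is fully home and upright in the wide socket (z of bulb_grip in the frame of socket between 0.036 and 0.043 m and horizontal distance between bulb_grip and socket below 0.008 m and angle between bulb_grip's own z axis and vertical below 0.12 rad), for 0.2 s.
At the end, for the whole second after the job is handed in: The detent ball is in its notch (pressed down less than 1 mm); the fat bulb stands in the wide socket, its grip point 36 to 43 mm above the socket's mouth and within 8 mm of its axis, tilted less than 0.12 rad, released and at rest; nothing else has moved more than 15 mm (all of step 2 and value of joint plunger below 0.001 m and linear speed of bulb below 0.02 m/s and angular speed of platter below 0.02 rad/s and contact force between the fingers and bulb below 0.1 N); the robot touches nothing.
It fails at once if the turntable was pushed with more than 25 N (contact force between any of the fingers, the arm and platter above 25 N).
It fails at once if the bulb was pressed into the socket, or against anything on the turntable, with more than 25 N (contact force between bulb and platter above 25 N).
It fails at once if the bulb was dropped (linear speed of bulb above 0.45 m/s and contact force between the fingers and bulb below 0.5 N).
It fails at once if the bulb was tipped over (angle between bulb_grip's own z axis and vertical above 0.8 rad).
It fails at once if a bystander was moved (distance of any of dome, pane, rivet_set, wing_nut, hammer, tin, spare_mid from where it was at the start of the episode above 0.015 m).
It also fails if it takes over 67 s, if anything falls off the work surface, if the arm or the gripper's body presses on something with over 40 N, if the wrist force passes 120 N, or if a joint passes its speed limit or range.

## Working session

There is one attempt and no reset: what is moved stays moved. The work goes in short steps, Python scripts to look and compute and a tool call to move; the robot and the scene stay as the last step left them, time stands still between calls to the robot, and variables do not carry over. Pictures are saved under pics/ and viewed, at most 10 in all, crops included, and the job is handed in when it is done.

Besides the shell and the picture viewer there is one more tool, called after "Call:" as name(argument=value, ...), one argument or row to a line, values as JSON. drive_tool: Moves the arm, as the interface text tells. Its arguments: {"type":"object","properties":{"steps":{"type":"string"},"force":{"type":"number"}},"required":["steps"]}

```bash
mkdir -p pics; ls
python3 - <<'E'
from cell import status, imaging, manip
import cv2,numpy as np
print(status.get_obs()); print(manip.pinch_z)
ims=[]
for n in ("scene","side"):
    im=imaging.grab_frame(n); cv2.imwrite(f"pics/{n}0.png",im[:,:,::-1]); c=imaging.calibration(n); print(n,c)
E
```

```text
pics
{'t': 0.0, 'joints': array([ 6.13626131e+01,  1.96371004e+01,  8.73775208e+01, -1.09139830e-03,
        7.30745342e+01, -8.36424180e+00]), 'dq': array([ 0.00421008, -0.080272  , -0.0087028 ,  0.02045311, -0.04883411,
        0.02632292]), 'joint_efforts': array([ 1.75721820e-03, -4.33667135e+01, -2.46018362e+01, -8.97901964e-05,
        7.70337414e-03, -7.45047373e-06]), 'tcp_pos': array([0.18166547, 0.49207893, 0.19471822]), 'tcp_rot': array([[-9.38053293e-01,  3.46490242e-01, -7.29767446e-04],
       [ 3.46490948e-01,  9.38052309e-01, -1.37443620e-03],
       [ 2.08331305e-04, -1.54215222e-03, -9.99998789e-01]]), 'wrist_force': array([ 0.61312361, -0.75868563,  0.0792384 ]), 'ft_torque': array([-0.03619111, -0.00425307,  0.04867174]), 'finger_force': 0.0, 'gripper_width': 0.08553402433273675}
-0.0187
scene {'fovy': 47.08349483030364, 'cx': 283.44478412068196, 'cy': 205.06422275262815, 'rvec': array([ 1.9458834 ,  1.66911046, -0.56587653]), 'tvec': array([-0.07024337, -0.36395983,  1.5955079 ])}
side {'fovy': 55.70171927160499, 'cx': 278.4688328617271, 'cy': 212.9754628720878, 'rvec': array([ 2.04550918, -0.61171278,  0.34986563]), 'tvec': array([-0.44891546,  0.23016716,  0.63987933])}
```

View pics/scene0.png

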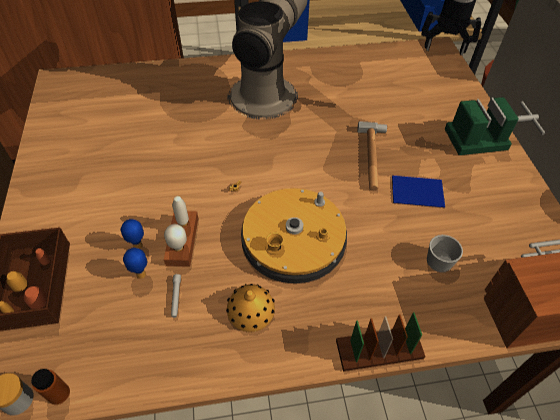

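View pics/side0.png

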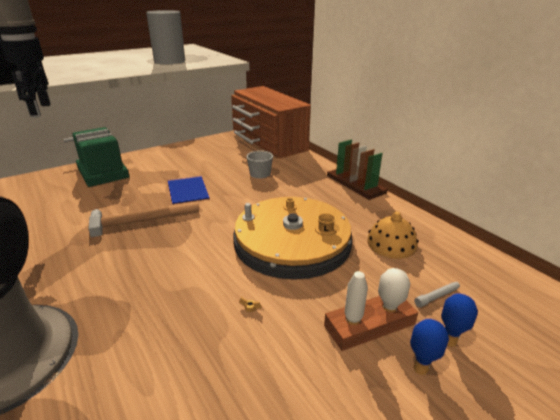

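The scene view shows the platter hub at about (294,225), the post at (320,198), the wide socket at (275,241) and the fat white bulb at (175,237), with the slim one behind at (180,210). The side view shows the post at (248,211), the socket at (327,221), the fat bulb at (394,288) and the slim bulb at (356,297).

```bash
cat > h.py <<'E'
import numpy as np, cv2
from cell import imaging, status
def K(c,h=420):
    f=h/2/np.tan(np.radians(c["fovy"])/2); return np.array([[f,0,c["cx"]],[0,f,c["cy"]],[0,0,1]])
def P(c):
    R=cv2.Rodrigues(np.array(c["rvec"]))[0]; return K(c)@np.c_[R,np.array(c["tvec"])]
def plane(c,uv,z):
    R=cv2.Rodrigues(np.array(c["rvec"]))[0]; o=-R.T@c["tvec"]
    d=R.T@np.linalg.inv(K(c))@np.array([*uv,1.]); return o+d*(z-o[2])/d[2]
def tri(c1,u1,c2,u2):
    X=cv2.triangulatePoints(P(c1),P(c2),np.array(u1,float),np.array(u2,float)); return (X[:3]/X[3]).ravel()
def proj(c,X):
    q=P(c)@np.r_[X,1]; return q[:2]/q[2]
E
python3 - <<'E'
from h import *
np.set_printoptions(precision=4,suppress=True)
S=imaging.calibration("scene");D=imaging.calibration("side")
for n,a,b in [("hubtop",(294,222),(293,217)),("posttop",(320,193),(248,205)),("sock",(275,240),(327,217)),("bulb",(175,237),(394,288)),("slim",(180,210),(356,297))]:
    print(n,tri(S,a,D,b))
print("base",proj(S,[0,0,0]))
im={n:cv2.imread(f"pics/{n}0.png") for n in("scene","side")}
for n,c in(("scene",S),("side",D)):
    hsv=cv2.cvtColor(im[n],cv2.COLOR_BGR2HSV)
    # platter
    m=cv2.inRange(hsv,(17,170,120),(30,255,255)); 
    cs=sorted(cv2.findContours(m,0,2)[0],key=cv2.contourArea)[-2:]
    k=cs[-1]; h=cv2.convexHull(k)[:,0,:]
    pts=np.array([plane(c,p,.047)[:2] for p in h]); 
    A=np.c_[2*pts,np.ones(len(pts))]; s=np.linalg.lstsq(A,(pts**2).sum(1),rcond=None)[0]
    print(n,"platter",s[:2],"r",np.sqrt(s[2]+s[0]**2+s[1]**2),cv2.contourArea(k))
    m=cv2.inRange(hsv,(0,0,120),(179,70,255))
    N,l,st,ce=cv2.connectedComponentsWithStats(m)
    for i in range(1,N):
        if 60<st[i,4]<3000: print(n,"white",st[i],ce[i])
E
```

```text
hubtop [0.5781 0.004  0.0662]
posttop [0.5084 0.0828 0.0812]
sock [ 0.6305 -0.0507  0.0762]
bulb [ 0.5842 -0.2853  0.072 ]
slim [ 0.5093 -0.2708  0.0787]
base [262.2241  95.1112]
scene platter [0.5807 0.0049] r 0.1295249732486933 6600.0
scene white [472   0  19  28 295] [480.9458  10.2712]
scene white [ 177   14   59   42 1892] [206.8811  32.8018]
scene white [493  14  15  15 117] [500.0256  23.1282]
scene white [518 102  27  31 134] [529.8209 116.9328]
scene white [359 122  28   9 149] [372.1477 125.4027]
scene white [174 196  14  29 241] [181.0373 209.8963]
scene white [287 218  16  14  82] [296.4634 227.0366]
scene white [166 225  20  23 359] [175.9526 235.3398]
scene white [430 235  33  28 152] [441.5263 248.2961]
scene white [531 240  29  15 137] [544.7372 244.3285]
scene white [172 274   9  42 210] [175.8286 294.1857]
scene white [495 358  21  12 134] [504.194  363.6045]
scene white [306 385  37  17 405] [323.8222 392.9185]
scene white [342 384  32  12 203] [353.4483 389.9901]
scene white [269 391  37  17 412] [287.301  398.8325]
scene white [345 392  42  28 846] [365.5662 406.
[... 268 characters left out ...]
0.796 ]
scene white [271 404  39  16 457] [290.8578 412.884 ]
scene white [156 408  37  12 300] [176.0967 414.87  ]
scene white [233 410  38  10 241] [253.971  415.7925]
scene white [122 415  32   5  90] [141.7444 417.6556]
scene white [465 414  37   6 124] [485.9677 417.2581]
side platter [ 0.6511 -0.066 ] r 0.011669416765991508 10.5
side white [149  11  28   3  63] [162.2063  11.746 ]
side white [ 0 84 16  9 76] [ 7.1842 88.0789]
side white [ 89 209  12  20 181] [ 94.674  218.9779]
side white [379 268  30  41 845] [394.1254 286.0769]
side white [346 271  21  51 775] [355.8284 296.6606]
side white [416 282  43  21 245] [437.4653 291.9184]
side white [ 46 311  24  38 331] [ 57.9486 327.7704]
```

```bash
cat >> h.py <<'E'
from scipy.spatial.transform import Rotation as Ro
def rel(pos,xang,o=None):
    """shift/turn in tool axes to reach pos pointing down, tool x at xang deg"""
    o=o or status.get_obs(); R=np.array(o["tcp_rot"]); a=np.radians(xang)
    G=np.c_[[np.cos(a),np.sin(a),0],[np.sin(a),-np.cos(a),0],[0,0,-1]]
    return Ro.from_matrix(R.T@G).as_rotvec().round(4),(R.T@(np.array(pos)-o["tcp_pos"])).round(4)
E
python3 - <<'E'
from h import *
print(rel([.534,.105,.13],42.7))
S=imaging.calibration("scene")
im=cv2.imread("pics/scene0.png");m=cv2.inRange(cv2.cvtColor(im,cv2.COLOR_BGR2HSV),(105,150,50),(130,255,255))
D=imaging.calibration("side");print(tri(S,(132,231),D,(429,341)),tri(S,(134,261),D,(460,314)))
E
```

```text
(array([-1.1000e-03,  1.3000e-03,  2.0425e+00]), array([-0.4647, -0.241 ,  0.065 ]))
[ 0.54641994 -0.38891988  0.06518414] [ 0.63301704 -0.38097604  0.06493393]
```

Call:
drive_tool(
  steps="0 0 2.0425 -0.4647 -0.241 0.065 0;0 0 2.0425 -0.4647 -0.241 0.065 0;0 0 2.0425 -0.4647 -0.241 0.065 0;0 0 2.0425 -0.4647 -0.241 0.065 0;0 0 2.0425 -0.4647 -0.241 0.065 0;0 0 2.0425 -0.4647 -0.241 0.065 0;0 0 2.0425 -0.4647 -0.241 0.065 0;0 0 2.0425 -0.4647 -0.241 0.065 0",
)

```text
t: 0.77
tcp_pos: [0.4054, 0.2461, 0.154]
tcp_rot: [[-0.209, 0.978, -0.0], [0.978, 0.209, 0.0], [0.0, -0.0, -1.0]]
wrist_force: [1.1, 1.6, 0.5]
gripper_width: -0.0001
finger_force: 0.0
```

```bash
python3 -c "
from h import *
print(rel([.534,.105,.13],42.7))"
```

```text
(array([-3.0000e-04,  1.0000e-04,  1.0364e+00]), array([-0.1649,  0.0962,  0.0239]))
```

Call:
drive_tool(
  steps="0 0 1.036 -0.165 0.096 0.024 0;0 0 1.036 -0.165 0.096 0.024 0;0 0 1.036 -0.165 0.096 0.024 0;0 0 1.036 -0.165 0.096 0.024 0;0 0 1.036 -0.165 0.096 0.024 0;0 0 1.036 -0.165 0.096 0.024 0;0 0 1.036 -0.165 0.096 0.024 0;0 0 1.036 -0.165 0.096 0.024 0",
)

```text
t: 1.43
tcp_pos: [0.5338, 0.1067, 0.1295]
tcp_rot: [[0.711, 0.703, -0.002], [0.703, -0.711, 0.0], [-0.001, -0.001, -1.0]]
wrist_force: [0.0, 0.4, -0.4]
gripper_width: 0.0003
finger_force: 0.0
```

Call:
drive_tool(
  steps="0 0 0 0 0 0 0;0 0 0 0 0 0 0",
)

```text
t: 1.6
tcp_pos: [0.5336, 0.1074, 0.13]
tcp_rot: [[0.703, 0.711, -0.001], [0.711, -0.703, 0.0], [-0.0, -0.001, -1.0]]
wrist_force: [-0.0, 0.5, -0.2]
gripper_width: -0.0002
finger_force: 0.0
```

```bash
python3 -c "
from h import *
print(rel([.534,.105,.057],42.7), status.get_obs()['joints'])
im=imaging.grab_frame('wrist');cv2.imwrite('pics/w1.png',im[:,:,::-1])
W=imaging.calibration('wrist');print(proj(W,[.509,.082,.083]),proj(W,[.58,.0045,.069]))"
```

```text
(array([-0.0005,  0.0005,  0.0463]), array([-0.0014,  0.002 ,  0.073 ])) [3.31049214e+00 2.50670545e+01 8.98385742e+01 5.40970597e-03
 6.51357669e+01 4.79560146e+01]
[285.47528782 263.60763841] [427.23546536 262.02642333]
```

View pics/w1.png

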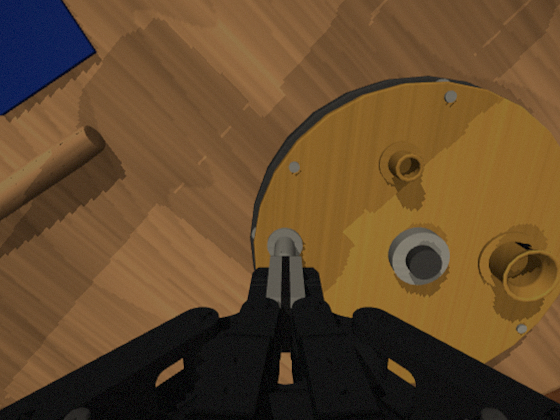

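The wrist view shows the closed fingertips at about (285,262), just behind the post at (287,245). The hub is at (424,262) and the wide socket at (528,270), which agrees with my estimates. I'll descend and then advance.

Call:
drive_tool(
  steps="0 0 0.046 -0.001 0.002 0.025 0;0 0 0.046 -0.001 0.002 0.05 0;0 0 0.046 -0.001 0.002 0.073 0;0 0 0.046 -0.001 0.002 0.073 0;0 0 0.046 -0.001 0.002 0.073 0",
)

```text
t: 2.07
tcp_pos: [0.5338, 0.1055, 0.0568]
tcp_rot: [[0.736, 0.677, -0.002], [0.677, -0.736, -0.0], [-0.002, -0.002, -1.0]]
wrist_force: [0.5, -0.0, 1.2]
gripper_width: -0.0
finger_force: 0.0
```

Call:
drive_tool(
  steps="0 0 0 -0.003 0 0 0;0 0 0 -0.006 0 0 0;0 0 0 -0.009 0 0 0;0 0 0 -0.011 0 0 0;0 0 0 -0.013 0 0 0;0 0 0 -0.013 0 0 0",
)

```text
t: 2.57
tcp_pos: [0.5248, 0.0963, 0.0578]
tcp_rot: [[0.737, 0.676, 0.001], [0.676, -0.737, 0.0], [0.0, 0.0, -1.0]]
wrist_force: [-0.5, -0.4, 0.3]
gripper_width: -0.0002
finger_force: 0.0
```

Call:
drive_tool(
  steps="0 0 0 -0.001 0 0 0;0 0 0 -0.002 0 0 0;0 0 0 -0.003 0 0 0;0 0 0 -0.004 0 0 0;0 0 0 -0.005 0 0 0;0 0 0 -0.006 0 0 0",
)

```text
t: 3.07
tcp_pos: [0.5205, 0.0924, 0.0573]
tcp_rot: [[0.737, 0.676, -0.0], [0.676, -0.737, 0.0], [0.0, -0.0, -1.0]]
wrist_force: [-1.0, -0.6, -0.1]
gripper_width: 0.0
finger_force: 0.0
```

Call:
drive_tool(
  steps="0 0 -0.02 -0.0021 -0.0003 0 0;0 0 -0.04 -0.0042 -0.0005 0 0;0 0 -0.06 -0.0063 -0.0007 0 0;0 0 -0.08 -0.0084 -0.0009 0 0;0 0 -0.1 -0.0105 -0.001 0 0;0 0 -0.12 -0.0127 -0.0011 0 0;0 0 -0.14 -0.0148 -0.0011 0 0;0 0 -0.16 -0.0169 -0.0011 0 0",
)

```text
t: 3.73
tcp_pos: [0.5072, 0.0817, 0.0573]
tcp_rot: [[0.619, 0.786, 0.0], [0.786, -0.619, 0.0], [0.0, -0.0, -1.0]]
wrist_force: [-0.1, -0.2, -0.5]
gripper_width: 0.0005
finger_force: 0.0
```

```bash
python3 -c "
from h import *
im=imaging.grab_frame('wrist');cv2.imwrite('pics/w2.png',im[150:350,180:480,::-1].repeat(2,0).repeat(2,1))
print(status.get_obs()['wrist_force'],status.get_obs()['ft_torque'])"
```

```text
[-0.55575493 -0.61100495 -0.38211538] [-0.05425511 -0.01358843 -0.00680277]
```

View pics/w2.png

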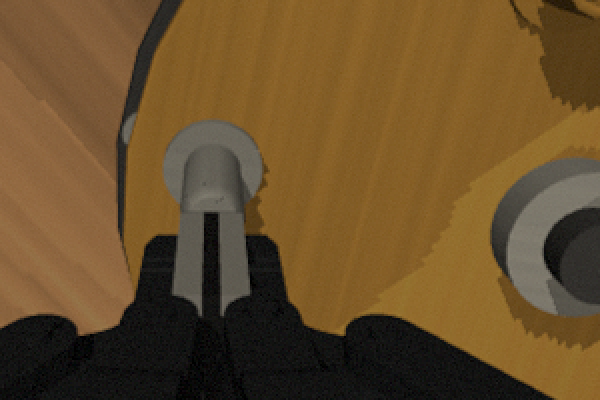

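The crop shows the post directly in front of the fingertips, at wrist pixel (286,240), touching or nearly touching. I'll check the post's actual position from the scene camera.

```bash
python3 -c "
from h import *
c=imaging.calibration('side')
a=cv2.imread('pics/side0.png');b=np.ascontiguousarray(imaging.grab_frame('side')[:,:,::-1]);cv2.imwrite('pics/side1.png',b)
cv2.imwrite('pics/cmp.png',cv2.resize(np.hstack([a[180:270,200:370],b[180:270,200:370]]),None,fx=2.3,fy=2.3))"
```

```text
(no output)
```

View pics/cmp.png

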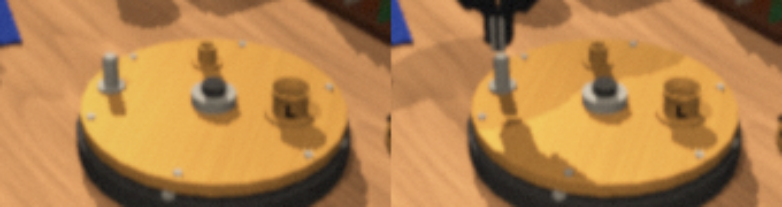

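```bash
python3 -c "
from h import *
S=imaging.calibration('scene');D=imaging.calibration('side')
print(plane(D,(248.3,218),.047),plane(D,(248.3,204.5),.083),plane(S,(320,205),.047),plane(S,(320,194),.083))
a=cv2.imread('pics/scene0.png');b=np.ascontiguousarray(imaging.grab_frame('scene')[:,:,::-1])
cv2.imwrite('pics/cmp2.png',np.hstack([cv2.resize(q[170:290,230:360],None,fx=3,fy=3,interpolation=2) for q in (a,b)]))
print([proj(q,status.get_obs()['tcp_pos']) for q in (S,D)])
W=imaging.calibration('wrist');print(plane(W,(285,240),.047))
"
```

```text
[0.50776531 0.0805605  0.047     ] [0.50865725 0.07954895 0.083     ] [0.51966557 0.083544   0.047     ] [0.51228914 0.08234137 0.083     ]
[array([318.66283642, 198.88813589]), array([247.69175129, 213.96794706])]
[0.50531003 0.07937799 0.047     ]
```

View pics/cmp2.png

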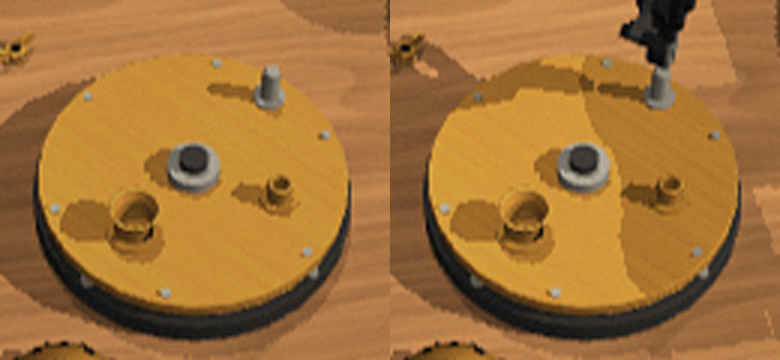

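```bash
python3 -c "
from h import *
S=imaging.calibration('scene');D=imaging.calibration('side');W=imaging.calibration('wrist')
print(tri(S,(321.5,192),D,(246,201)))
o=status.get_obs();p=o['tcp_pos'];R=o['tcp_rot'];print(p,proj(W,p), proj(W,p-.03*R[:,2]),proj(W,[.508,.081,.083]),proj(W,[.508,.081,.047]))
Rc=cv2.Rodrigues(W['rvec'])[0];print(-Rc.T@W['tvec'],Rc[2])
o=-cv2.Rodrigues(S['rvec'])[0].T@S['tvec'];print(o);o=-cv2.Rodrigues(D['rvec'])[0].T@D['tvec'];print(o)
"
```

```text
[0.50870141 0.08728352 0.08721847]
[0.50729459 0.08179251 0.05737206] [285.10056041 241.7380178 ] [285.07616228 266.25556142] [287.28997626 262.51016454] [286.93987307 235.19210595]
[0.55208313 0.13841564 0.23593344] [-0.17853304 -0.22590333 -0.95765006]
[ 1.27024207 -0.14704516  1.02367434]
[ 0.13716307 -0.60355718  0.52995527]
```

```bash
python3 -c "
from h import *
a=cv2.imread('pics/w1.png')[150:350,180:480];b=cv2.imread('pics/w2.png')[::2,::2]
for x in (92,98,105,112,118):
  print(x+180); print([ (y+150,*a[y,x],'|',*b[y,x]) for y in range(80,122,3)])
"|tr -d "'" | sed 's/np.uint8(\([0-9]*\))/\1/g'
```

```text
272
[(230, 32, 89, 128, |, 90, 100, 104), (233, 84, 97, 105, |, 67, 74, 79), (236, 92, 103, 107, |, 60, 67, 68), (239, 92, 103, 107, |, 56, 62, 64), (242, 94, 106, 108, |, 61, 67, 69), (245, 96, 109, 111, |, 66, 73, 76), (248, 93, 104, 108, |, 63, 72, 75), (251, 95, 107, 112, |, 73, 79, 82), (254, 94, 106, 109, |, 75, 82, 85), (257, 83, 92, 95, |, 81, 91, 94), (260, 82, 90, 95, |, 83, 91, 96), (263, 81, 90, 93, |, 82, 92, 97), (266, 86, 93, 97, |, 78, 90, 94), (269, 81, 88, 94, |, 81, 92, 96)]
278
[(230, 93, 101, 105, |, 80, 92, 96), (233, 94, 105, 111, |, 80, 90, 96), (236, 97, 109, 111, |, 82, 91, 94), (239, 84, 93, 96, |, 85, 93, 97), (242, 78, 87, 92, |, 86, 96, 98), (245, 85, 93, 98, |, 87, 98, 102), (248, 83, 92, 96, |, 95, 106, 111), (251, 84, 97, 100, |, 99, 112, 116), (254, 87, 97, 101, |, 97, 107, 112), (257, 80, 90, 93, |, 80, 89, 93), (260, 83, 89, 93, |, 81, 89, 93), (263, 81, 90, 94, |, 81, 91, 94), (266, 83, 92, 97, |, 80, 90, 93), (269, 80, 87, 91, |, 81, 90, 93)]
285
[(230, 96, 106, 110, |, 87, 95, 99), (233, 91, 106, 110, |, 86, 95, 100), (236, 89, 100, 103, |, 87, 
[... 673 characters left out ...]
 (254, 57, 65, 67, |, 94, 105, 108), (257, 81, 92, 96, |, 80, 91, 94), (260, 81, 88, 92, |, 84, 93, 98), (263, 81, 89, 94, |, 83, 93, 96), (266, 82, 92, 96, |, 81, 90, 94), (269, 84, 92, 97, |, 79, 89, 93)]
298
[(230, 45, 98, 137, |, 55, 60, 65), (233, 43, 81, 110, |, 54, 60, 64), (236, 95, 104, 108, |, 56, 65, 67), (239, 93, 103, 108, |, 54, 64, 66), (242, 93, 104, 108, |, 58, 65, 69), (245, 97, 105, 111, |, 62, 69, 72), (248, 96, 107, 112, |, 61, 70, 72), (251, 88, 97, 102, |, 68, 75, 77), (254, 59, 68, 71, |, 65, 74, 77), (257, 85, 93, 96, |, 81, 92, 96), (260, 81, 88, 95, |, 80, 90, 94), (263, 82, 92, 95, |, 82, 92, 98), (266, 79, 90, 93, |, 82, 92, 97), (269, 81, 89, 94, |, 81, 93, 95)]
```

```bash
python3 -c "
from h import *
a=cv2.imread('pics/scene0.png');b=np.ascontiguousarray(imaging.grab_frame('scene')[:,:,::-1])
c=cv2.imread('pics/side0.png');d=np.ascontiguousarray(imaging.grab_frame('side')[:,:,::-1])
f=lambda q,x,y:cv2.resize(q[y-28:y+20,x-30:x+30],None,fx=6,fy=6,interpolation=2)
cv2.imwrite('pics/cmp3.png',np.vstack([np.hstack([f(a,320,200),f(b,320,200)]),np.hstack([f(c,248,212),f(d,248,212)])]))
"
```

```text
(no output)
```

View pics/cmp3.png

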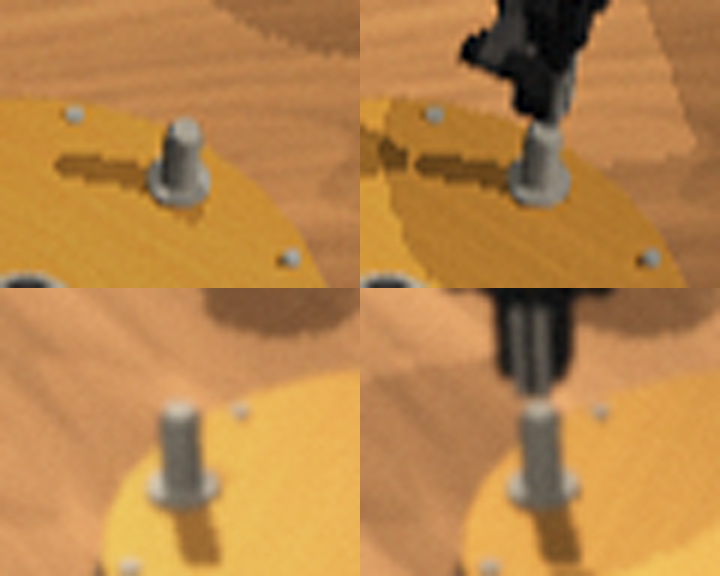

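The crops show the fingertip at the post's top in both views, scene pixel (324,193) and side pixel (247,202). The finger isn't behind the post, so I'll triangulate the actual tip.

```bash
python3 -c "
from h import *
S=imaging.calibration('scene');D=imaging.calibration('side');W=imaging.calibration('wrist')
s=(323.5,192.8);d=(247.2,201.5);w=(285,256)
print(tri(S,s,D,d),tri(S,s,W,w),tri(D,d,W,w))
print('posttop',tri(S,(320.2,194),W,(286,249)),tri(D,(248,204.5),W,(286,249)),tri(S,(320.2,194),D,(248,204.5)))
for z in(.057,.07,.083,.09):print(z,plane(S,s,z),plane(D,d,z),plane(W,w,z))
"
```

```text
[0.51173934 0.09108981 0.08489352] [0.51392876 0.08929263 0.09037465] [0.51014091 0.08611088 0.08716631]
posttop [0.50966641 0.08433139 0.07866631] [0.51108067 0.08561157 0.07931041] [0.51020688 0.08355431 0.08045824]
0.057 [0.48866112 0.09860157 0.057     ] [0.53523336 0.13333117 0.057     ] [0.50209802 0.07521231 0.057     ]
0.07 [0.49917195 0.09529807 0.07      ] [0.52429171 0.11307651 0.07      ] [0.50573995 0.07981156 0.07      ]
0.083 [0.50968279 0.09199457 0.083     ] [0.51335005 0.09282185 0.083     ] [0.50938187 0.08441081 0.083     ]
0.09 [0.51534247 0.09021576 0.09      ] [0.50745839 0.08191549 0.09      ] [0.51134291 0.08688733 0.09      ]
```

Call:
drive_tool(
  steps="0 0 0 0.008 0 0 0;0 0 0 0.016 0 0 0;0 0 0 0.024 0 0 0;0 0 0 0.032 0 0 0;0 0 0 0.032 0 0.003 0;0 0 0 0.032 0 0.006 0;0 0 0 0.032 0 0.006 0",
)

```text
t: 4.57
tcp_pos: [0.5265, 0.1071, 0.0504]
tcp_rot: [[0.62, 0.785, -0.002], [0.785, -0.62, -0.0], [-0.001, -0.001, -1.0]]
wrist_force: [-0.2, -0.2, 0.2]
gripper_width: -0.0003
finger_force: 0.0
```

```bash
python3 -c "
from h import *
b=np.ascontiguousarray(imaging.grab_frame('scene')[:,:,::-1])
d=np.ascontiguousarray(imaging.grab_frame('side')[:,:,::-1])
S=imaging.calibration('scene');D=imaging.calibration('side');W=imaging.calibration('wrist')
o=status.get_obs();p=o['tcp_pos'];print(p,o['wrist_force'],proj(S,p),proj(D,p))
f=lambda q,x,y:cv2.resize(q[y-35:y+25,x-30:x+30],None,fx=6,fy=6,interpolation=2)
cv2.imwrite('pics/cmp4.png',np.hstack([f(b,325,200),f(d,255,205)]))
"
```

```text
[0.5267412  0.10684935 0.05095579] [-0.24043849 -0.09976445  0.6901352 ] [329.50900685 205.14070306] [249.70642696 209.3294267 ]
```

View pics/cmp4.png

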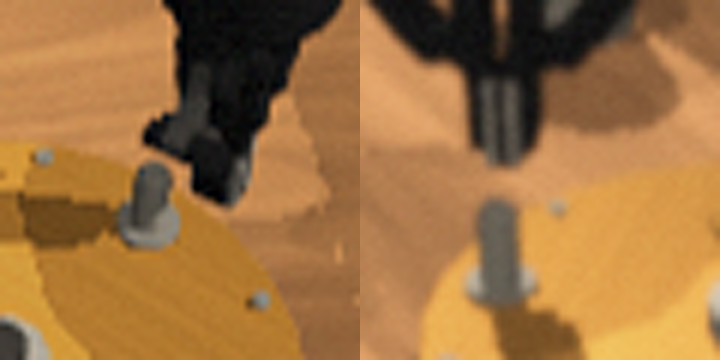

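The tip is now clear of the post, at scene pixel (332,199) and side pixel (249,197.5). Both are above where the TCP projects.

```bash
python3 -c "
from h import *
S=imaging.calibration('scene');D=imaging.calibration('side')
t=tri(S,(331.5,198.5),D,(248.7,197.3));print(t,proj(S,t),proj(D,t)); o=status.get_obs()
print(t-o['tcp_pos'],o['joints'],o['tcp_rot'][:,2])
for z in(.06,.07,.08):print(proj(S,[.5267,.1068,z]),proj(D,[.5267,.1068,z]))
"
```

```text
[0.52813011 0.10957294 0.08061859] [331.73093806 198.15989676] [249.21187216 197.71156412]
[0.00138891 0.00272359 0.0296628 ] [3.29392104e+00 2.99712223e+01 9.60924899e+01 1.47480977e-03
 5.39937083e+01 4.16284174e+01] [-1.00171531e-03 -3.67947838e-05 -9.99999498e-01]
[329.8035128  202.93984584] [249.57200894 206.03260398]
[330.15783867 200.48829834] [249.42709008 202.33326505]
[330.51670431 198.00534053] [249.28054621 198.59244466]
```

Call:
drive_tool(
  steps="0 0 0 0 0 0.001 0;0 0 0 0 0 0.002 0;0 0 0 0 0 0.003 0;0 0 0 0 0 0.004 0;0 0 0 0 0 0.004 0",
)

```text
t: 5.08
tcp_pos: [0.5271, 0.1069, 0.0472]
tcp_rot: [[0.62, 0.784, -0.0], [0.784, -0.62, 0.0], [-0.0, -0.0, -1.0]]
wrist_force: [0.2, 0.4, 0.8]
gripper_width: -0.0004
finger_force: 0.0
```

Call:
drive_tool(
  steps="0 0 0 0 0 0.001 0;0 0 0 0 0 0.002 0;0 0 0 0 0 0.002 0",
)

```text
t: 5.33
tcp_pos: [0.5271, 0.107, 0.0451]
tcp_rot: [[0.62, 0.784, -0.0], [0.784, -0.62, 0.0], [-0.0, -0.0, -1.0]]
wrist_force: [-0.3, 0.4, -0.4]
gripper_width: -0.0001
finger_force: 0.0
```

Call:
drive_tool(
  steps="0 0 0 0 0 0.001 0;0 0 0 0 0 0.002 0;0 0 0 0 0 0.003 0;0 0 0 0 0 0.003 0",
)

```text
t: 5.67
tcp_pos: [0.5271, 0.107, 0.0421]
tcp_rot: [[0.62, 0.784, -0.0], [0.784, -0.62, 0.0], [-0.0, -0.0, -1.0]]
wrist_force: [-0.8, -0.4, -0.3]
gripper_width: -0.0002
finger_force: 0.0
```

```bash
python3 -c "
from h import *
print(rel([.531,.1026,.032],41.6))"
```

```text
(array([-0.0003,  0.0002,  0.1758]), array([-0.001 ,  0.0058,  0.0101]))
```

Call:
drive_tool(
  steps="0 0 0.06 -0.001 0.002 0.003 0;0 0 0.12 -0.001 0.004 0.006 0;0 0 0.176 -0.001 0.006 0.009 0;0 0 0.176 -0.001 0.006 0.01 0;0 0 0.176 -0.001 0.006 0.01 0",
)

```text
t: 6.08
tcp_pos: [0.5311, 0.1025, 0.0321]
tcp_rot: [[0.747, 0.665, -0.001], [0.665, -0.747, 0.0], [-0.0, -0.0, -1.0]]
wrist_force: [-0.3, 0.7, -0.5]
gripper_width: -0.0001
finger_force: 0.0
```

Call:
drive_tool(
  steps="0 0 0 -0.002 0 0 0;0 0 0 -0.004 0 0 0;0 0 0 -0.006 0 0 0;0 0 0 -0.008 0 0 0;0 0 0 -0.01 0 0 0;0 0 0 -0.012 0 0 0",
)

```text
t: 6.58
tcp_pos: [0.523, 0.0951, 0.0326]
tcp_rot: [[0.748, 0.663, 0.002], [0.663, -0.748, 0.001], [0.002, 0.0, -1.0]]
wrist_force: [2.9, 6.8, -2.3]
gripper_width: -0.0002
finger_force: 3.0
```

Call:
drive_tool(
  steps="0 0 -0.02 -0.0021 -0.0003 0 0;0 0 -0.04 -0.0042 -0.0005 0 0;0 0 -0.06 -0.0063 -0.0007 0 0",
)

```text
t: 6.83
tcp_pos: [0.5179, 0.0918, 0.0325]
tcp_rot: [[0.706, 0.708, 0.002], [0.708, -0.706, 0.002], [0.003, 0.0, -1.0]]
wrist_force: [2.9, 6.0, -1.4]
gripper_width: -0.0004
finger_force: 2.9
```

Call:
drive_tool(
  steps="0 0 -0.02 -0.0021 -0.0003 0 0;0 0 -0.04 -0.0042 -0.0005 0 0;0 0 -0.06 -0.0063 -0.0007 0 0;0 0 -0.08 -0.0084 -0.0009 0 0",
)

```text
t: 7.17
tcp_pos: [0.5111, 0.0866, 0.0325]
tcp_rot: [[0.647, 0.762, 0.002], [0.762, -0.647, 0.002], [0.002, 0.0, -1.0]]
wrist_force: [2.5, 6.5, -0.3]
gripper_width: 0.0002
finger_force: 2.9
```

Call:
drive_tool(
  steps="0 0 0 0 0 0 0;0 0 0 0 0 0 0",
)

```text
t: 7.33
tcp_pos: [0.5104, 0.0858, 0.0324]
tcp_rot: [[0.648, 0.761, 0.0], [0.761, -0.648, 0.0], [0.0, -0.0, -1.0]]
wrist_force: [0.1, 2.6, 0.9]
gripper_width: -0.0001
finger_force: 0.9
```

```bash
python3 -c "
from h import *
im=imaging.grab_frame('wrist');cv2.imwrite('pics/w3.png',im[100:350,180:480,::-1].repeat(2,0).repeat(2,1));o=status.get_obs();print(o['wrist_force'],o['ft_torque'],o['tcp_pos'])
"
```

```text
[0.4463297  2.54510013 0.79358193] [ 0.34126646 -0.0388402  -0.04052986] [0.51052386 0.08570462 0.03242999]
```

View pics/w3.png

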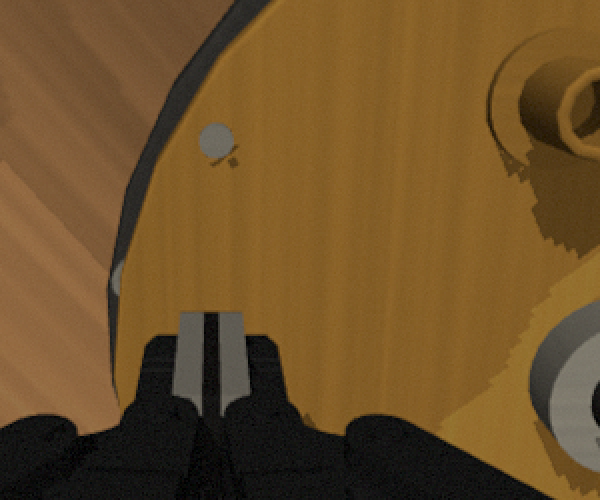

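The wrist crop shows the fingertips at (285,256) and one bolt at (287,170), with the hub at right and the post out of sight. I'll measure the platter's rotation numerically from the bolts.

```bash
python3 -c "
from h import *
S=imaging.calibration('scene');W=imaging.calibration('wrist')
A=np.array([.58,.0045])
def ang(p): v=p[:2]-A; return round(float(np.degrees(np.arctan2(v[1],v[0]))),1),round(float(np.hypot(*v)),4)
print('init',[ang(plane(S,(230+x/3,170+y/3),.049)) for x,y in [(216,63),(325,135),(88,97),(307,252),(165,293),(54,209)]])
print('now bolt',ang(plane(W,(287.5,170),.049)))
a=cv2.imread('pics/scene0.png');b=np.ascontiguousarray(imaging.grab_frame('scene')[:,:,::-1]);cv2.imwrite('pics/s5.png',b)
# template: wide socket and bolts
for n,(x,y) in dict(sock=(275,243),nar=(323,235),b1=(332,254),b2=(285,268),b3=(248,240)).items():
    t=a[y-9:y+10,x-9:x+10]; w=b[y-40:y+41,x-40:x+41]; r=cv2.matchTemplate(w,t,5); _,v,_,l=cv2.minMaxLoc(r)
    q=(x+l[0]-31,y+l[1]-31); z={'sock':.065,'nar':.06}.get(n,.049); print(n,round(v,2),q,ang(plane(S,(x,y),z)),ang(plane(S,q,z)))
print(proj(W,[.4985,.071,.083]),proj(W,[.4985,.071,.047]))
"
```

```text
init [(159.9, 0.1194), (99.6, 0.1199), (-140.1, 0.1178), (39.9, 0.1205), (-19.9, 0.1202), (-79.6, 0.1196)]
now bolt (110.1, 0.12)
sock 0.9 (279, 245) (-47.1, 0.0758) (-38.6, 0.0751)
nar 0.89 (324, 231) (56.6, 0.0769) (65.8, 0.0757)
b1 0.91 (332, 254) (39.6, 0.1199) (39.6, 0.1199)
b2 0.98 (293, 269) (-19.8, 0.1211) (-10.9, 0.1216)
b3 0.91 (248, 240) (-79.2, 0.1199) (-79.2, 0.1199)
[285.87220058 329.00215564] [285.76564909 286.42675325]
```

Call:
drive_tool(
  steps="0 0 -0.015 -0.0016 -0.0002 0 0;0 0 -0.03 -0.0032 -0.0004 0 0;0 0 -0.045 -0.0048 -0.0006 0 0;0 0 -0.06 -0.0063 -0.0008 0 0;0 0 -0.075 -0.0079 -0.0009 0 0;0 0 -0.09 -0.0095 -0.001 0 0",
)

```text
t: 7.93
tcp_pos: [0.504, 0.0797, 0.0324]
tcp_rot: [[0.576, 0.817, 0.001], [0.817, -0.576, 0.001], [0.002, 0.0, -1.0]]
wrist_force: [0.7, 6.8, -0.5]
gripper_width: -0.0003
finger_force: 2.8
```

Call:
drive_tool(
  steps="0 0 -0.012 -0.0013 -0.0002 0 0;0 0 -0.024 -0.0025 -0.0004 0 0;0 0 -0.036 -0.0038 -0.0005 0 0;0 0 -0.048 -0.0051 -0.0007 0 0",
)

```text
t: 8.27
tcp_pos: [0.5003, 0.0759, 0.0324]
tcp_rot: [[0.537, 0.844, 0.001], [0.844, -0.537, 0.001], [0.001, -0.0, -1.0]]
wrist_force: [0.8, 5.7, 0.4]
gripper_width: 0.0005
finger_force: 2.8
```

Call:
drive_tool(
  steps="0 0 -0.012 -0.0013 -0.0002 0 0;0 0 -0.024 -0.0025 -0.0004 0 0;0 0 -0.036 -0.0038 -0.0005 0 0",
)

```text
t: 8.52
tcp_pos: [0.4978, 0.0729, 0.0324]
tcp_rot: [[0.506, 0.863, 0.001], [0.863, -0.506, 0.001], [0.001, -0.0, -1.0]]
wrist_force: [1.4, 6.6, 0.8]
gripper_width: 0.0002
finger_force: 2.8
```

Call:
drive_tool(
  steps="0 0 -0.012 -0.0013 -0.0002 0 0;0 0 -0.024 -0.0025 -0.0004 0 0;0 0 -0.036 -0.0038 -0.0005 0 0",
)

```text
t: 8.77
tcp_pos: [0.4953, 0.0699, 0.0324]
tcp_rot: [[0.475, 0.88, 0.0], [0.88, -0.475, 0.001], [0.001, -0.0, -1.0]]
wrist_force: [-0.1, 6.2, 0.6]
gripper_width: 0.0002
finger_force: 2.8
```

Call:
drive_tool(
  steps="0 0 -0.012 -0.0013 -0.0002 0 0;0 0 -0.024 -0.0025 -0.0004 0 0;0 0 -0.036 -0.0038 -0.0005 0 0",
)

```text
t: 9.02
tcp_pos: [0.493, 0.0669, 0.0324]
tcp_rot: [[0.443, 0.897, 0.0], [0.897, -0.443, 0.001], [0.001, -0.0, -1.0]]
wrist_force: [-0.4, 7.0, 2.3]
gripper_width: 0.0002
finger_force: 2.8
```

Call:
drive_tool(
  steps="0 0 -0.012 -0.0013 -0.0002 0 0;0 0 -0.024 -0.0025 -0.0004 0 0;0 0 -0.036 -0.0038 -0.0005 0 0",
)

```text
t: 9.27
tcp_pos: [0.4907, 0.0637, 0.0324]
tcp_rot: [[0.41, 0.912, -0.0], [0.912, -0.41, 0.001], [0.001, -0.001, -1.0]]
wrist_force: [0.2, 6.4, 1.4]
gripper_width: -0.0
finger_force: 2.8
```

Call:
drive_tool(
  steps="0 0 -0.012 -0.0013 -0.0002 0 0;0 0 -0.024 -0.0025 -0.0004 0 0;0 0 -0.036 -0.0038 -0.0005 0 0",
)

```text
t: 9.52
tcp_pos: [0.4886, 0.0604, 0.0324]
tcp_rot: [[0.377, 0.926, -0.0], [0.926, -0.377, 0.001], [0.001, -0.001, -1.0]]
wrist_force: [0.4, 6.0, 2.1]
gripper_width: -0.0001
finger_force: 2.8
```

Call:
drive_tool(
  steps="0 0 -0.012 -0.0013 -0.0002 0 0;0 0 -0.024 -0.0025 -0.0004 0 0;0 0 -0.036 -0.0038 -0.0005 0 0",
)

```text
t: 9.77
tcp_pos: [0.4866, 0.057, 0.0324]
tcp_rot: [[0.343, 0.939, -0.001], [0.939, -0.343, 0.001], [0.001, -0.001, -1.0]]
wrist_force: [-0.4, 6.6, 1.1]
gripper_width: 0.0002
finger_force: 2.8
```

Call:
drive_tool(
  steps="0 0 -0.012 -0.0013 -0.0002 0 0;0 0 -0.024 -0.0025 -0.0004 0 0;0 0 -0.036 -0.0038 -0.0005 0 0",
)

```text
t: 10.02
tcp_pos: [0.4847, 0.0537, 0.0324]
tcp_rot: [[0.309, 0.951, -0.001], [0.951, -0.309, 0.001], [0.001, -0.001, -1.0]]
wrist_force: [-0.6, 6.7, 2.8]
gripper_width: 0.0001
finger_force: 2.8
```

Call:
drive_tool(
  steps="0 0 -0.012 -0.0013 -0.0002 0 0;0 0 -0.024 -0.0025 -0.0004 0 0;0 0 -0.036 -0.0038 -0.0005 0 0",
)

```text
t: 10.27
tcp_pos: [0.4831, 0.0502, 0.0324]
tcp_rot: [[0.275, 0.961, -0.001], [0.961, -0.275, 0.001], [0.001, -0.001, -1.0]]
wrist_force: [-1.6, 6.3, 2.1]
gripper_width: -0.0004
finger_force: 2.8
```

Call:
drive_tool(
  steps="0 0 -0.012 -0.0013 -0.0002 0 0;0 0 -0.024 -0.0025 -0.0004 0 0;0 0 -0.036 -0.0038 -0.0005 0 0",
)

```text
t: 10.52
tcp_pos: [0.4814, 0.0467, 0.0324]
tcp_rot: [[0.24, 0.971, -0.001], [0.971, -0.24, 0.001], [0.001, -0.001, -1.0]]
wrist_force: [-1.0, 5.8, 2.7]
gripper_width: -0.0001
finger_force: 2.8
```

Call:
drive_tool(
  steps="0 0 -0.012 -0.0013 -0.0002 0 0;0 0 -0.024 -0.0025 -0.0004 0 0;0 0 -0.036 -0.0038 -0.0005 0 0",
)

```text
t: 10.77
tcp_pos: [0.4799, 0.0431, 0.0323]
tcp_rot: [[0.205, 0.979, -0.001], [0.979, -0.205, 0.001], [0.001, -0.001, -1.0]]
wrist_force: [-1.6, 6.4, 2.9]
gripper_width: -0.0001
finger_force: 2.8
```

Call:
drive_tool(
  steps="0 0 -0.012 -0.0013 -0.0002 0 0;0 0 -0.024 -0.0025 -0.0004 0 0;0 0 -0.036 -0.0038 -0.0005 0 0",
)

```text
t: 11.02
tcp_pos: [0.4786, 0.0395, 0.0323]
tcp_rot: [[0.17, 0.986, -0.001], [0.986, -0.17, 0.001], [0.001, -0.002, -1.0]]
wrist_force: [-2.8, 6.1, 2.1]
gripper_width: 0.0001
finger_force: 2.8
```

Call:
drive_tool(
  steps="0 0 -0.012 -0.0013 -0.0002 0 0;0 0 -0.024 -0.0025 -0.0004 0 0;0 0 -0.036 -0.0038 -0.0005 0 0",
)

```text
t: 11.27
tcp_pos: [0.4773, 0.0358, 0.0323]
tcp_rot: [[0.134, 0.991, -0.002], [0.991, -0.134, 0.001], [0.001, -0.002, -1.0]]
wrist_force: [-2.0, 5.8, 2.9]
gripper_width: 0.0003
finger_force: 2.8
```

Call:
drive_tool(
  steps="0 0 -0.012 -0.0013 -0.0002 0 0;0 0 -0.024 -0.0025 -0.0004 0 0;0 0 -0.036 -0.0038 -0.0005 0 0",
)

```text
t: 11.52
tcp_pos: [0.4763, 0.0321, 0.0323]
tcp_rot: [[0.098, 0.995, -0.002], [0.995, -0.098, 0.001], [0.001, -0.002, -1.0]]
wrist_force: [-3.2, 5.9, 3.0]
gripper_width: 0.0002
finger_force: 2.8
```

Call:
drive_tool(
  steps="0 0 -0.012 -0.0013 -0.0002 0 0;0 0 -0.024 -0.0025 -0.0004 0 0;0 0 -0.036 -0.0038 -0.0005 0 0",
)

```text
t: 11.77
tcp_pos: [0.4753, 0.0284, 0.0323]
tcp_rot: [[0.062, 0.998, -0.002], [0.998, -0.062, 0.001], [0.001, -0.002, -1.0]]
wrist_force: [-2.2, 6.2, 2.9]
gripper_width: 0.0003
finger_force: 2.8
```

Call:
drive_tool(
  steps="0 0 -0.012 -0.0013 -0.0002 0 0;0 0 -0.024 -0.0025 -0.0004 0 0;0 0 -0.036 -0.0038 -0.0005 0 0",
)

```text
t: 12.02
tcp_pos: [0.4746, 0.0246, 0.0323]
tcp_rot: [[0.026, 1.0, -0.002], [1.0, -0.026, 0.001], [0.001, -0.002, -1.0]]
wrist_force: [-2.1, 5.7, 2.8]
gripper_width: -0.0002
finger_force: 2.8
```

Call:
drive_tool(
  steps="0 0 -0.012 -0.0013 -0.0002 0 0;0 0 -0.024 -0.0025 -0.0004 0 0;0 0 -0.036 -0.0038 -0.0005 0 0",
)

```text
t: 12.27
tcp_pos: [0.4739, 0.0212, 0.0323]
tcp_rot: [[-0.009, 1.0, -0.002], [1.0, 0.009, 0.002], [0.002, -0.002, -1.0]]
wrist_force: [-2.1, 9.3, 4.2]
gripper_width: -0.0002
finger_force: 4.7
```

Call:
drive_tool(
  steps="0 0 -0.006 -0.0006 -0.0001 0 0;0 0 -0.012 -0.0013 -0.0002 0 0",
)

```text
t: 12.43
tcp_pos: [0.4737, 0.02, 0.0323]
tcp_rot: [[-0.021, 1.0, -0.002], [1.0, 0.021, 0.002], [0.002, -0.002, -1.0]]
wrist_force: [-1.9, 8.8, 4.1]
gripper_width: 0.0003
finger_force: 4.1
```

Call:
drive_tool(
  steps="0 0 -0.006 -0.0006 -0.0001 0 0;0 0 -0.012 -0.0013 -0.0002 0 0",
)

```text
t: 12.6
tcp_pos: [0.4735, 0.0185, 0.0323]
tcp_rot: [[-0.033, 0.999, -0.002], [0.999, 0.033, 0.001], [0.002, -0.002, -1.0]]
wrist_force: [-3.1, 6.7, 3.2]
gripper_width: 0.0001
finger_force: 3.2
```

Call:
drive_tool(
  steps="0 0 -0.006 -0.0006 -0.0001 0 0;0 0 -0.012 -0.0013 -0.0002 0 0",
)

```text
t: 12.77
tcp_pos: [0.4734, 0.017, 0.0323]
tcp_rot: [[-0.045, 0.999, -0.002], [0.999, 0.045, 0.001], [0.001, -0.002, -1.0]]
wrist_force: [-2.3, 6.6, 3.2]
gripper_width: 0.0001
finger_force: 3.1
```

Call:
drive_tool(
  steps="0 0 -0.006 -0.0006 -0.0001 0 0;0 0 -0.012 -0.0013 -0.0002 0 0",
)

```text
t: 12.93
tcp_pos: [0.4732, 0.0157, 0.0323]
tcp_rot: [[-0.057, 0.998, -0.002], [0.998, 0.057, 0.001], [0.001, -0.002, -1.0]]
wrist_force: [-2.4, 6.1, 4.4]
gripper_width: 0.0003
finger_force: 2.9
```

Call:
drive_tool(
  steps="0 0 -0.006 -0.0006 -0.0001 0 0;0 0 -0.012 -0.0013 -0.0002 0 0",
)

```text
t: 13.1
tcp_pos: [0.4731, 0.0142, 0.0323]
tcp_rot: [[-0.069, 0.998, -0.002], [0.998, 0.069, 0.001], [0.001, -0.002, -1.0]]
wrist_force: [-2.3, 5.0, 2.9]
gripper_width: -0.0004
finger_force: 2.4
```

Call:
drive_tool(
  steps="0 0 -0.006 -0.0006 -0.0001 0 0;0 0 -0.012 -0.0013 -0.0002 0 0",
)

```text
t: 13.27
tcp_pos: [0.4731, 0.0127, 0.0322]
tcp_rot: [[-0.082, 0.997, -0.002], [0.997, 0.082, 0.001], [0.001, -0.002, -1.0]]
wrist_force: [-2.7, 4.0, 2.7]
gripper_width: -0.0
finger_force: 1.9
```

Call:
drive_tool(
  steps="0 0 -0.006 -0.0006 -0.0001 0 0;0 0 -0.012 -0.0013 -0.0002 0 0",
)

```text
t: 13.43
tcp_pos: [0.4735, 0.011, 0.0322]
tcp_rot: [[-0.094, 0.996, -0.001], [0.996, 0.094, 0.0], [0.0, -0.001, -1.0]]
wrist_force: [-2.3, 2.6, 0.9]
gripper_width: 0.0003
finger_force: 1.1
```

Call:
drive_tool(
  steps="0 0 -0.006 -0.0006 -0.0001 0 0;0 0 -0.006 -0.0006 -0.0001 0 0",
)

```text
t: 13.6
tcp_pos: [0.4742, 0.01, 0.0323]
tcp_rot: [[-0.099, 0.995, 0.0], [0.995, 0.099, -0.0], [-0.0, 0.0, -1.0]]
wrist_force: [-0.9, -0.2, 0.3]
gripper_width: -0.0003
finger_force: 0.2
```

Call:
drive_tool(
  steps="0 0 -0.006 -0.0006 -0.0001 0 0;0 0 -0.006 -0.0006 -0.0001 0 0",
)

```text
t: 13.77
tcp_pos: [0.4744, 0.0094, 0.0324]
tcp_rot: [[-0.105, 0.994, 0.001], [0.994, 0.105, -0.0], [-0.0, 0.001, -1.0]]
wrist_force: [-1.6, -0.2, -0.2]
gripper_width: 0.0
finger_force: 0.1
```

Call:
drive_tool(
  steps="0 0 0 -0.0006 0 0 0;0 0 0 -0.0006 0 0 0",
)

```text
t: 13.93
tcp_pos: [0.4744, 0.009, 0.0324]
tcp_rot: [[-0.105, 0.994, 0.001], [0.994, 0.105, -0.0], [-0.0, 0.001, -1.0]]
wrist_force: [-0.3, -0.0, -1.0]
gripper_width: -0.0001
finger_force: 0.0
```

Call:
drive_tool(
  steps="0 0 0 -0.0006 0 0 0;0 0 0 -0.0006 0 0 0",
)

```text
t: 14.1
tcp_pos: [0.4744, 0.0085, 0.0324]
tcp_rot: [[-0.105, 0.995, 0.001], [0.995, 0.105, 0.0], [-0.0, 0.001, -1.0]]
wrist_force: [0.8, 0.4, 0.2]
gripper_width: -0.0005
finger_force: 0.3
```

Call:
drive_tool(
  steps="0 0 0 -0.0006 0 0 0;0 0 0 -0.0006 0 0 0",
)

```text
t: 14.27
tcp_pos: [0.4744, 0.0081, 0.0324]
tcp_rot: [[-0.105, 0.995, 0.001], [0.995, 0.105, 0.0], [0.0, 0.001, -1.0]]
wrist_force: [0.4, 1.2, -0.2]
gripper_width: 0.0001
finger_force: 0.8
```

Call:
drive_tool(
  steps="0 0 0 -0.0006 0 0 0;0 0 0 -0.0006 0 0 0",
)

```text
t: 14.43
tcp_pos: [0.4744, 0.0074, 0.0324]
tcp_rot: [[-0.105, 0.994, 0.0], [0.994, 0.105, 0.0], [0.0, 0.0, -1.0]]
wrist_force: [0.4, 2.1, -0.4]
gripper_width: -0.0
finger_force: 1.0
```

Call:
drive_tool(
  steps="0 0 0 -0.0006 0 0 0;0 0 0 -0.0006 0 0 0",
)

```text
t: 14.6
tcp_pos: [0.4745, 0.0069, 0.0324]
tcp_rot: [[-0.105, 0.995, 0.0], [0.995, 0.105, 0.0], [0.0, 0.0, -1.0]]
wrist_force: [1.1, 2.3, -0.7]
gripper_width: -0.0002
finger_force: 1.3
```

Call:
drive_tool(
  steps="0 0 0 -0.0006 0 0 0;0 0 0 -0.0006 0 0 0",
)

```text
t: 14.77
tcp_pos: [0.4745, 0.0066, 0.0324]
tcp_rot: [[-0.105, 0.995, 0.0], [0.995, 0.105, 0.001], [0.001, 0.0, -1.0]]
wrist_force: [0.8, 4.9, 0.1]
gripper_width: 0.0003
finger_force: 2.4
```

Call:
drive_tool(
  steps="0 0 0 -0.0006 0 0 0;0 0 0 -0.0006 0 0 0",
)

```text
t: 14.93
tcp_pos: [0.4745, 0.0064, 0.0324]
tcp_rot: [[-0.104, 0.995, 0.0], [0.995, 0.104, 0.001], [0.001, 0.0, -1.0]]
wrist_force: [2.0, 6.8, 0.2]
gripper_width: 0.0001
finger_force: 3.5
```

Call:
drive_tool(
  steps="0 0 0 -0.0006 0 0 0;0 0 0 -0.0006 0 0 0",
)

```text
t: 15.1
tcp_pos: [0.4745, 0.0063, 0.0323]
tcp_rot: [[-0.104, 0.995, 0.0], [0.995, 0.104, 0.002], [0.002, 0.0, -1.0]]
wrist_force: [2.1, 9.7, 1.4]
gripper_width: 0.0002
finger_force: 4.6
```

Call:
drive_tool(
  steps="0 0 0 -0.0006 0 0 0;0 0 0 -0.0012 0 0 0;0 0 0 -0.0012 0 0 0",
)

```text
t: 15.35
tcp_pos: [0.4745, 0.006, 0.0324]
tcp_rot: [[-0.104, 0.995, -0.0], [0.995, 0.104, 0.003], [0.003, 0.0, -1.0]]
wrist_force: [1.3, 15.2, 1.1]
gripper_width: 0.0004
finger_force: 7.1
```

Call:
drive_tool(
  steps="0 0 0 0 0 0 0;0 0 0 0 0 0 0;0 0 0 0 0 0 0;0 0 0 0 0 0 0;0 0 0 0 0 0 0;0 0 0 0 0 0 0;0 0 0 0 0 0 0;0 0 0 0 0 0 0",
)

```text
t: 16.02
tcp_pos: [0.4745, 0.006, 0.0324]
tcp_rot: [[-0.104, 0.995, 0.0], [0.995, 0.104, 0.003], [0.003, 0.0, -1.0]]
wrist_force: [2.4, 13.2, 1.5]
gripper_width: -0.0002
finger_force: 7.0
```

Call:
drive_tool(
  steps="0 0 0 0 0 0 0;0 0 0 0 0 0 0;0 0 0 0 0 0 0;0 0 0 0 0 0 0;0 0 0 0 0 0 0",
)

```text
t: 16.43
tcp_pos: [0.4745, 0.006, 0.0324]
tcp_rot: [[-0.104, 0.995, -0.0], [0.995, 0.104, 0.003], [0.003, 0.0, -1.0]]
wrist_force: [2.8, 14.4, 1.5]
gripper_width: -0.0002
finger_force: 7.0
```

Call:
drive_tool(
  steps="0 0 0 0.003 0 0 0;0 0 0 0.01 0 0 0;0 0 0 0.02 0 0 0;0 0 0 0.02 0 -0.03 0;0 0 0 0.02 0 -0.06 0;0 0 0 0.02 0 -0.09 0;0 0 0 0.02 0 -0.11 0;0 0 0 0.02 0 -0.11 0",
)

```text
t: 17.1
tcp_pos: [0.4748, 0.0238, 0.1465]
tcp_rot: [[-0.105, 0.994, 0.008], [0.994, 0.105, -0.001], [-0.002, 0.008, -1.0]]
wrist_force: [-0.1, -0.0, 0.3]
gripper_width: -0.0001
finger_force: 0.0
```

```bash
python3 -c "
from h import *
print(rel([.56,-.27,.17],-11), status.get_obs()['joints'])"
```

```text
(array([ 0.0072, -0.0057,  1.8681]), array([-0.3012,  0.054 , -0.0225])) [-6.35768136e+00  1.69648985e+01  9.95774851e+01 -2.40441355e-02
  6.30074839e+01 -1.23825681e+01]
```

Call:
drive_tool(
  steps="0 0 1.868 -0.301 0.054 -0.028 0.07;0 0 1.868 -0.301 0.054 -0.028 0.07;0 0 1.868 -0.301 0.054 -0.028 0.07;0 0 1.868 -0.301 0.054 -0.028 0.07;0 0 1.868 -0.301 0.054 -0.028 0.07;0 0 1.868 -0.301 0.054 -0.028 0.07;0 0 1.868 -0.301 0.054 -0.028 0.07;0 0 1.868 -0.301 0.054 -0.028 0.07",
)

```text
t: 17.77
tcp_pos: [0.558, -0.2749, 0.1693]
tcp_rot: [[0.786, 0.618, -0.0], [0.618, -0.786, -0.002], [-0.001, 0.001, -1.0]]
wrist_force: [-0.8, -0.7, -0.3]
gripper_width: 0.0701
finger_force: 0.0
```

```bash
python3 -c "
from h import *
print(rel([.56,-.27,.17],-11), status.get_obs()['joints'])"
```

```text
(array([1.800e-03, 7.000e-04, 8.581e-01]), array([ 0.0046, -0.0027, -0.0007])) [-33.22828114  30.98326315  73.21099614  -0.10041735  75.76147184
  18.62872678]
```

Call:
drive_tool(
  steps="0 0 0.857 0 0 0 0.07;0 0 0.857 0 0 0 0.07;0 0 0.857 0 0 0 0.07;0 0 0.857 0 0 0 0.07;0 0 0.857 0 0 0 0.07;0 0 0.857 0 0 0 0.07;0 0 0.857 0 0 0 0.07;0 0 0.857 0 0 0 0.07",
)

```text
t: 18.43
tcp_pos: [0.5574, -0.2694, 0.1692]
tcp_rot: [[0.983, -0.184, -0.002], [-0.184, -0.983, 0.001], [-0.002, -0.0, -1.0]]
wrist_force: [-0.8, -0.1, -0.3]
gripper_width: 0.07
finger_force: 0.0
```

```bash
python3 -c "
from h import *
np.set_printoptions(precision=4,suppress=True)
W=imaging.calibration('wrist');S=imaging.calibration('scene');D=imaging.calibration('side')
o=status.get_obs();print(o['tcp_pos'],o['joints'])
ims={}
for n in('wrist','scene','side'):
    ims[n]=np.ascontiguousarray(imaging.grab_frame(n)[:,:,::-1]);cv2.imwrite('pics/q_'+n+'.png',ims[n])
for z in(.03,.074,.1):print(z,proj(W,[.584,-.285,z]),proj(W,[.509,-.271,z]))
hsv=cv2.cvtColor(ims['wrist'],40)
m=cv2.inRange(hsv,(0,0,90),(179,75,255));N,l,st,ce=cv2.connectedComponentsWithStats(m)
print([(st[i],ce[i]) for i in range(1,N) if st[i,4]>300])
"
```

```text
[ 0.5574 -0.2694  0.1692] [-32.8743  30.7561  73.6288  -0.0191  75.7252  67.7284]
0.03 [295.8264 153.2816] [295.0934 233.1704]
0.074 [297.3883 161.2026] [296.4347 251.8339]
0.1 [298.5588 167.1386] [297.4225 265.5793]
[(array([ 277,    0,   19,   75, 1004], dtype=int32), array([285.8825,  37.1554])), (array([ 266,  130,   65,   68, 3355], dtype=int32), array([297.6492, 164.0823])), (array([ 279,  223,   34,   70, 1609], dtype=int32), array([293.7073, 259.3915]))]
```

View pics/q_wrist.png

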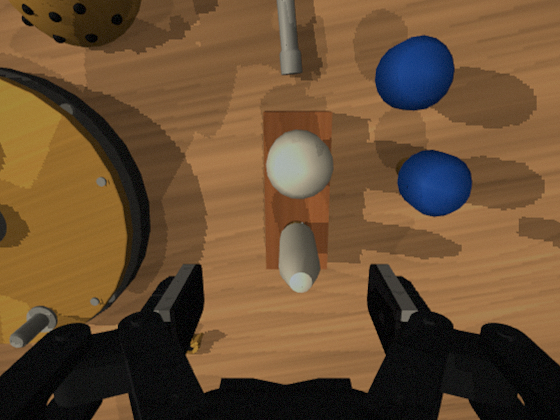

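The wrist view shows the fat bulb at (298,164), with the slim bulb at (299,258) toward the robot and the blue look-alikes at (415,72) and (435,182), well clear. The grasp line is square to the stand.

```bash
python3 -c "
from h import *
W=imaging.calibration('wrist')
for z in(.074,.08,.085): print(plane(W,(298.2,164),z))
print(rel([.584,-.286,.08],-11),rel([.584,-.286,.024],-11))"
```

```text
[ 0.5820193  -0.28532852  0.074     ]
[ 0.58305424 -0.28529468  0.08      ]
[ 0.58391669 -0.28526649  0.085     ]
(array([-0.0003,  0.001 ,  0.0142]), array([0.029 , 0.0115, 0.0896])) (array([-0.0003,  0.001 ,  0.0142]), array([0.0291, 0.0115, 0.1456]))
```

Call:
drive_tool(
  steps="0 0 0.01 0.028 0.011 0 0.07;0 0 0.01 0.028 0.011 0.03 0.07;0 0 0.01 0.028 0.011 0.06 0.07;0 0 0.01 0.028 0.011 0.08 0.07;0 0 0.01 0.028 0.011 0.1 0.07;0 0 0.01 0.028 0.011 0.12 0.07;0 0 0.01 0.028 0.011 0.135 0.07;0 0 0.01 0.028 0.011 0.145 0.07",
)

```text
t: 19.25
tcp_pos: [0.5823, -0.2851, 0.023]
tcp_rot: [[0.982, -0.188, -0.003], [-0.188, -0.982, 0.002], [-0.003, -0.001, -1.0]]
wrist_force: [-0.7, 0.0, 0.1]
gripper_width: 0.0698
finger_force: 0.0
```

Call:
drive_tool(
  steps="0 0 0 0 0 0 0.07;0 0 0 0 0 0 0.06;0 0 0 0 0 0 0.054;0 0 0 0 0 0 0.054;0 0 0 0 0 0 0.054",
  force=20,
)

```text
t: 19.67
tcp_pos: [0.5839, -0.2862, 0.0265]
tcp_rot: [[0.982, -0.19, 0.002], [-0.19, -0.982, -0.001], [0.002, 0.001, -1.0]]
wrist_force: [-0.6, 0.7, 0.5]
gripper_width: 0.0539
finger_force: 0.0
```

```bash
python3 -c "
from h import *
np.set_printoptions(precision=4,suppress=True)
W=imaging.calibration('wrist');o=status.get_obs();print(o['tcp_pos'],o['wrist_force'],o['gripper_width'],o['finger_force'])
im=np.ascontiguousarray(imaging.grab_frame('wrist')[:,:,::-1]);cv2.imwrite('pics/g1.png',im)
hsv=cv2.cvtColor(im,40)
m=cv2.inRange(hsv,(0,0,90),(179,75,255));N,l,st,ce=cv2.connectedComponentsWithStats(m)
print([(st[i],ce[i]) for i in range(1,N) if st[i,4]>300]);print(proj(W,[.583,-.2853,.08]),proj(W,o['tcp_pos']))
"
```

```text
[ 0.5839 -0.2862  0.0265] [-0.5854  0.6604  0.5357] 0.05388919437689136 0.0
[(array([ 246,    0,   35,  114, 2568], dtype=int32), array([262.5047,  58.8217])), (array([  220,   225,   124,   159, 13497], dtype=int32), array([277.8479, 304.0267]))]
[280.5988 296.0046] [283.1386 242.7793]
```

Call:
drive_tool(
  steps="0 0 0 0 0 0 0.05;0 0 0 0 0 0 0.046;0 0 0 0 0 0 0.044;0 0 0 0 0 0 0.044;0 0 0 0 0 0 0.044",
  force=25,
)

```text
t: 20.13
tcp_pos: [0.5839, -0.286, 0.0263]
tcp_rot: [[0.982, -0.19, 0.002], [-0.19, -0.982, -0.001], [0.002, 0.0, -1.0]]
wrist_force: [-0.4, 1.2, 6.9]
gripper_width: 0.0492
finger_force: 25.8
```

Call:
drive_tool(
  steps="0 0 0 0 0 -0.004 0.044;0 0 0 0 0 -0.01 0.044;0 0 0 0 0 -0.018 0.044;0 0 0 0 0 -0.026 0.044;0 0 0 0 0 -0.026 0.044;0 0 0 0 0 -0.026 0.044",
)

```text
t: 20.63
tcp_pos: [0.5838, -0.2861, 0.0522]
tcp_rot: [[0.982, -0.19, 0.001], [-0.19, -0.982, -0.001], [0.002, 0.001, -1.0]]
wrist_force: [-0.3, -0.3, -0.8]
gripper_width: 0.049
finger_force: 26.0
```

```bash
cat > b.py <<'E'
from h import *
np.set_printoptions(precision=4,suppress=True)
# bulb glass blob in scene and side, triangulated
S=imaging.calibration('scene');D=imaging.calibration('side');o=status.get_obs();p={}
for n,c in(('scene',S),('side',D)):
    im=np.ascontiguousarray(imaging.grab_frame(n)[:,:,::-1]);cv2.imwrite(f'pics/b_{n}_{o["t"]:.1f}.png',im)
    m=cv2.inRange(cv2.cvtColor(im,40),(0,0,110),(179,75,255));N,l,st,ce=cv2.connectedComponentsWithStats(m)
    e=proj(c,o['tcp_pos']+[0,0,.05])
    print(n,e,[(st[i],ce[i].round(1)) for i in range(1,N) if st[i,4]>60 and np.hypot(*(ce[i]-e))<60])
print(o['tcp_pos'],o['gripper_width'],o['finger_force'],o['wrist_force'])
E
python3 b.py
```

```text
scene [172.5019 229.5676] [(array([154, 170,  23,  19,  64], dtype=int32), array([167.4, 182.2])), (array([162, 219,  21,  24, 346], dtype=int32), array([172.2, 230.5]))]
side [396.8475 274.4788] [(array([381, 257,  24,  42, 743], dtype=int32), array([392.5, 276.6])), (array([346, 271,  21,  51, 819], dtype=int32), array([355.8, 296.6])), (array([416, 282,  43,  24, 334], dtype=int32), array([437.5, 292.9]))]
[ 0.5838 -0.2861  0.0522] 0.04900753226215687 25.993737046374008 [-0.2968 -0.3421 -0.7646]
```

Call:
drive_tool(
  steps="0 0 0 0 0 -0.02 0.044;0 0 0 0 0 -0.04 0.044;0 0 0 0 0 -0.06 0.044;0 0 0 0 0 -0.08 0.044;0 0 0 0 0 -0.098 0.044;0 0 0 0 0 -0.098 0.044",
)

```text
t: 21.23
tcp_pos: [0.5849, -0.2868, 0.1532]
tcp_rot: [[0.982, -0.19, 0.005], [-0.19, -0.982, -0.003], [0.006, 0.002, -1.0]]
wrist_force: [1.1, -0.5, -0.3]
gripper_width: 0.0493
finger_force: 26.2
```

```bash
python3 -c "
from h import *
np.set_printoptions(precision=4,suppress=True)
S=imaging.calibration('scene');D=imaging.calibration('side')
A=np.array([.58,.0045])
b=cv2.imread('pics/q_scene.png');a=cv2.imread('pics/scene0.png')
def ang(p): v=p[:2]-A; return float(np.degrees(np.arctan2(v[1],v[0]))),float(np.hypot(*v))
for n,im in(('init',a),('now',b)):
    hsv=cv2.cvtColor(im,40); m=cv2.inRange(hsv,(0,0,100),(179,110,255));N,l,st,ce=cv2.connectedComponentsWithStats(m)
    print(n,[(round(g[0],1),round(g[1],4),int(st[i,4])) for i in range(1,N) for g in [ang(plane(S,ce[i],.049))] if g[1]<.14 and st[i,4]>3])
for th in range(0,20,2):
    w=A+.075*np.array([np.cos(np.radians(th)),np.sin(np.radians(th))]); 
    if th in(4,8,12): print(th,w,proj(S,[*w,.077]),proj(D,[*w,.077]))
for n,c,s,t in(('scene',S,(275,240),cv2.imread('pics/scene0.png')),('side',D,(327,217),cv2.imread('pics/side0.png'))):
    q=cv2.imread(f'pics/q_{n}.png'); T=t[s[1]-8:s[1]+15,s[0]-11:s[0]+12]
    e=proj(c,[.654,.016,.077]).round().astype(int); w=q[e[1]-25:e[1]+40,e[0]-30:e[0]+31]
    _,v,_,L=cv2.minMaxLoc(cv2.matchTemplate(w,T,5)); u=(e[0]-30+L[0]+11,e[1]-25+L[1]+8); print(n,v,u,plane(c,u,.077),ang(plane(c,u,.077)))
"
```

```text
init [(160.0, 0.1211, 6), (132.7, 0.1129, 72), (-140.3, 0.1199, 6), (100.8, 0.12, 7), (134.7, 0.0039, 133), (-80.7, 0.1192, 8), (40.1, 0.119, 8), (35.0, 0.1357, 7), (-20.1, 0.1185, 9)]
now [(-172.7, 0.1124, 83), (158.1, 0.1203, 6), (-142.6, 0.1202, 7), (98.2, 0.1202, 8), (-165.9, 0.0274, 7), (66.7, 0.0066, 107), (-82.4, 0.1202, 8), (38.3, 0.119, 8), (35.0, 0.1357, 7), (-22.3, 0.119, 10)]
4 [0.6548 0.0097] [301.9629 245.0942] [318.6025 202.1666]
8 [0.6543 0.0149] [304.0926 244.6307] [317.0158 201.2978]
12 [0.6534 0.0201] [306.1691 244.0442] [315.3314 200.4862]
scene 0.842126727104187 (np.int64(305), np.int64(245)) [0.6556 0.0169 0.077 ] (9.285698904680904, 0.07661565899307846)
side 0.8977270126342773 (np.int64(316), np.int64(201)) [0.6532 0.0173 0.077 ] (9.945119382895438, 0.07428009092461735)
```

```bash
python3 -c "
from h import *
print(rel([.654,.0175,.15],-11))"
```

```text
(array([ 0.0023, -0.006 ,  0.0008]), array([ 0.01  , -0.3119,  0.0025]))
```

Call:
drive_tool(
  steps="0 0 0 0.001 -0.02 0 0.044;0 0 0 0.002 -0.05 0 0.044;0 0 0 0.003 -0.08 0 0.044;0 0 0 0.004 -0.11 0 0.044;0 0 0 0.005 -0.14 0 0.044;0 0 0 0.006 -0.17 0 0.044;0 0 0 0.007 -0.2 0 0.044;0 0 0 0.008 -0.23 0 0.044",
)

```text
t: 21.9
tcp_pos: [0.6344, -0.0599, 0.1478]
tcp_rot: [[0.982, -0.19, -0.002], [-0.19, -0.982, 0.001], [-0.002, -0.0, -1.0]]
wrist_force: [0.2, -0.3, 0.2]
gripper_width: 0.0494
finger_force: 26.2
```

Call:
drive_tool(
  steps="0 0 0 0.001 -0.03 0 0.044;0 0 0 0.002 -0.055 0 0.044;0 0 0 0.002 -0.07 0 0.044;0 0 0 0.002 -0.079 0 0.044;0 0 0 0.002 -0.082 0 0.044;0 0 0 0.002 -0.082 0 0.044;0 0 0 0.002 -0.082 0 0.044;0 0 0 0.002 -0.082 0 0.044",
)

```text
t: 22.57
tcp_pos: [0.6523, 0.0171, 0.1493]
tcp_rot: [[0.981, -0.192, -0.0], [-0.192, -0.981, -0.0], [-0.0, 0.0, -1.0]]
wrist_force: [-0.5, 0.3, 0.1]
gripper_width: 0.0493
finger_force: 26.2
```

```bash
python3 b.py; python3 -c "
from h import *
print(rel([.654,.0175,.12],-11))
S=imaging.calibration('scene');D=imaging.calibration('side');p=status.get_obs()['tcp_pos']
for dz in (-.018,.062,.082): print(dz,proj(S,p+[0,0,dz]),proj(D,p+[0,0,dz]))"
```

```text
scene [307.6662 212.2039] [(array([300, 202,  19,  25, 356], dtype=int32), array([309.3, 212.9])), (array([286, 222,  16,  12,  81], dtype=int32), array([294.5, 228.2]))]
side [318.7327 151.7733] [(array([308, 137,  19,  35, 346], dtype=int32), array([315.2, 154.7])), (array([247, 151,  26,  11, 186], dtype=int32), array([260.6, 156. ]))]
[0.6523 0.0171 0.1493] 0.0493197890625185 26.170470784418285 [-0.4697  0.3278  0.1128]
(array([ 0.0001, -0.0001, -0.0008]), array([ 0.0016, -0.0005,  0.0294]))
-0.018 [306.13315507 230.4495738 ] [316.99354802 180.00053217]
0.062 [308.07401477 208.75468157] [319.00984889 146.44074741]
0.082 [308.59659011 202.91334451] [319.54496797 137.53410002]
```

Call:
drive_tool(
  steps="0 0 0 0.0015 -0.0005 0.008 0.044;0 0 0 0.0015 -0.0005 0.018 0.044;0 0 0 0.0015 -0.0005 0.028 0.044;0 0 0 0.0015 -0.0005 0.037 0.044;0 0 0 0.0015 -0.0005 0.044 0.044;0 0 0 0.0015 -0.0005 0.048 0.044;0 0 0 0.0015 -0.0005 0.048 0.044;0 0 0 0.0015 -0.0005 0.048 0.044",
)

```text
t: 23.33
tcp_pos: [0.654, 0.0188, 0.1012]
tcp_rot: [[0.982, -0.19, -0.0], [-0.19, -0.982, 0.0], [-0.0, -0.0, -1.0]]
wrist_force: [0.3, -0.6, 0.9]
gripper_width: 0.0491
finger_force: 26.2
```

```bash
python3 b.py
python3 - <<'E'
from h import *
S=imaging.calibration('scene');D=imaging.calibration('side');o=status.get_obs();p=o['tcp_pos']
for n,c in(('scene',S),('side',D)):
    im=cv2.imread(f'pics/b_{n}_{o["t"]:.1f}.png') 
    q=cv2.imread(f'pics/q_{n}.png')
    e=proj(c,[.654,.0175,.077]);f=proj(c,p+[0,0,-.018]);print(n,'mouth',e,'foot',f)
    d=cv2.absdiff(im,q).max(2)
    for y in range(int(f[1])-14,int(f[1])+8,2):
        x0=int(f[0])-16; print(y,x0,' '.join('%3d'%v for v in d[y,x0:x0+34]))
E
```

```text
scene [307.3975 225.8371] [(array([300, 216,  19,  24, 331], dtype=int32), array([309. , 226.6]))]
side [317.6392 171.5803] [(array([247, 151,  26,  11, 190], dtype=int32), array([260.7, 156.1])), (array([307, 159,  18,  31, 320], dtype=int32), array([314.1, 174.4]))]
[0.654  0.0188 0.1012] 0.04913287101520995 26.170195969752967 [ 0.2833 -0.6332  0.9023]
scene mouth [305.13930237 244.40258238] foot [305.86477064 242.83161611][ WARN:0@0.267] global loadsave.cpp:275 findDecoder imread_('pics/b_scene_23.4.png'): can't open/read file: check file path/integrity
Traceback (most recent call last):
cv2.error: OpenCV(4.12.0) /io/opencv/modules/core/src/arithm.cpp:1155: error: (-215:Assertion failed) src1.empty() == src2.empty() in function 'absdiff'
```

```bash
ls -t pics | head -2
python3 - <<'E'
from h import *
S=imaging.calibration('scene');D=imaging.calibration('side');p=np.array([.654,.0188,.1012])
for n,c in(('scene',S),('side',D)):
    im=cv2.imread(f'pics/b_{n}_23.3.png') 
    q=cv2.imread(f'pics/q_{n}.png')
    f=proj(c,p+[0,0,-.018]);print(n,'foot',f)
    d=cv2.absdiff(im,q).max(2)
    h=cv2.cvtColor(im,40)
    for y in range(int(f[1])-12,int(f[1])+7,2):
        x0=int(f[0])-13; print(y,x0,' '.join('%3d'%v for v in d[y,x0:x0+28]),'|',' '.join('%3d'%v for v in im[y,x0:x0+28,0]))
E
```

```text
b_side_23.3.png
b_scene_23.3.png
scene foot [305.81614196 242.86082754]
230 292  10   7  75  68 118  67  56  47  37  35  45  58  61  66  75  86  96 106 114 115 123 120 126 124 123 115 129 152 | 128 122  65  73  29  58  64  74  82  86  96  96 107 112 122 133 142 148 158 160 165 168 170 170 172 165  39  21
232 292   6   3   2  21  26  40  51  55  61  69  66  63  56  54  60  69  82  90  97  98 100 111 113 112 111 106  39  89 |  70  72  78  71  72  64  61  72  74  83  86  88  95  98 108 116 127 134 143 145 149 157 155 157 157 149  42  30
234 292   4   3   4   3   4   4  37 105  91  83  73  66  67  56  52  70  71  75  84  93  93  95  97 100  88  37   8   4 |  57  59  73  76  71  65  46  66  71  76  78  85  86  94 101 115 115 120 128 135 140 144 142 145 132  83  38  45
236 292   6   3   4   7   2   3   4   6  33  63  69  61  59  51  57  51  62  62  71  75  88  87  67  57   6   4   1   3 |  44  48  45  45  45  43  48  45  52  69  77  80  85  88  99 100 105 109 117 123 130 133 114 104  52  41  47  46
238 292  46   5   3   4   1   5   3  14  21  16  73 129 110  84  73  61  57  54  57  56  18 
[... 2989 characters left out ...]
00 303  44  45  48  46  32  18  24  26  37  40  45  53  57  56  58  54  59  52  49  43  39  27  20  13  17  16  17  28 |  64  65  71  75  81  69  49  44  37  37  39  37  40  41  39  40  36  39  40  50  64  78  86  94  92  90  91  82
202 303  39  38  36  35  30  17  13  18  30  23  25  32  37  31  37  38  47  51  48  48  41  32  35  34  37  44  43  47 |  67  68  67  66  65  56  44  38  35  42  40  39  37  40  41  37  37  32  33  38  51  69  74  79  78  74  76  77
204 303  18  17  18  16  14  13  17  25  26  20  23  26  32  37  34  32  28  43  62  57  45  47  45  45  45  43  47  46 |  67  67  66  67  63  50  46  49  41  43  38  38  36  40  41  36  37  32  38  42  46  54  63  64  68  70  70  72
```

Call:
drive_tool(
  steps="0 0 0 0 0.0014 0 0.044;0 0 0 0 0.0014 0.002 0.044;0 0 0 0 0.0014 0.004 0.044;0 0 0 0 0.0014 0.006 0.044;0 0 0 0 0.0014 0.008 0.044;0 0 0 0 0.0014 0.008 0.044",
)

```text
t: 23.93
tcp_pos: [0.6534, 0.0175, 0.0927]
tcp_rot: [[0.982, -0.19, -0.001], [-0.19, -0.982, 0.0], [-0.001, 0.0, -1.0]]
wrist_force: [0.0, -0.2, 0.5]
gripper_width: 0.049
finger_force: 26.2
```

Call:
drive_tool(
  steps="0 0 0 0 0 0.0015 0.044;0 0 0 0 0 0.003 0.044;0 0 0 0 0 0.003 0.044",
)

```text
t: 24.18
tcp_pos: [0.6536, 0.0175, 0.0899]
tcp_rot: [[0.982, -0.19, -0.0], [-0.19, -0.982, 0.0], [-0.001, -0.0, -1.0]]
wrist_force: [-0.0, -0.1, -0.6]
gripper_width: 0.0487
finger_force: 26.2
```

Call:
drive_tool(
  steps="0 0 0 0 0 0.0015 0.044;0 0 0 0 0 0.003 0.044;0 0 0 0 0 0.003 0.044",
)

```text
t: 24.43
tcp_pos: [0.6535, 0.0175, 0.087]
tcp_rot: [[0.982, -0.19, -0.001], [-0.19, -0.982, 0.0], [-0.001, -0.0, -1.0]]
wrist_force: [-0.1, 0.4, -0.2]
gripper_width: 0.0492
finger_force: 26.2
```

Foot is at about 0.069, inside the mouth, with no force. I'll continue down.

Call:
drive_tool(
  steps="0 0 0 0 0 0.0015 0.044;0 0 0 0 0 0.003 0.044;0 0 0 0 0 0.004 0.044;0 0 0 0 0 0.004 0.044",
)

```text
t: 24.77
tcp_pos: [0.6535, 0.0175, 0.083]
tcp_rot: [[0.982, -0.19, -0.0], [-0.19, -0.982, 0.0], [-0.001, -0.0, -1.0]]
wrist_force: [-0.5, -0.0, 0.2]
gripper_width: 0.0493
finger_force: 26.2
```

Call:
drive_tool(
  steps="0 0 0 0 0 0.001 0.044;0 0 0 0 0 0.002 0.044;0 0 0 0 0 0.003 0.044;0 0 0 0 0 0.003 0.044",
)

```text
t: 25.1
tcp_pos: [0.6536, 0.0175, 0.0801]
tcp_rot: [[0.982, -0.19, -0.0], [-0.19, -0.982, 0.0], [-0.0, -0.0, -1.0]]
wrist_force: [-0.8, -0.8, -0.6]
gripper_width: 0.0488
finger_force: 26.2
```

Call:
drive_tool(
  steps="0 0 0 0 0 0.001 0.044;0 0 0 0 0 0.002 0.044;0 0 0 0 0 0.003 0.044;0 0 0 0 0 0.003 0.044",
)

```text
t: 25.43
tcp_pos: [0.6536, 0.0174, 0.0771]
tcp_rot: [[0.982, -0.19, -0.0], [-0.19, -0.982, 0.0], [-0.0, 0.0, -1.0]]
wrist_force: [-0.6, -1.0, -0.8]
gripper_width: 0.0488
finger_force: 26.2
```

Call:
drive_tool(
  steps="0 0 0 0 0 0.001 0.044;0 0 0 0 0 0.002 0.044;0 0 0 0 0 0.003 0.044;0 0 0 0 0 0.003 0.044",
)

```text
t: 25.77
tcp_pos: [0.6536, 0.0175, 0.074]
tcp_rot: [[0.982, -0.19, -0.0], [-0.19, -0.982, 0.0], [-0.0, -0.0, -1.0]]
wrist_force: [0.4, -0.3, -0.7]
gripper_width: 0.0491
finger_force: 26.2
```

Call:
drive_tool(
  steps="0 0 0 0 0 0.001 0.044;0 0 0 0 0 0.002 0.044;0 0 0 0 0 0.002 0.044",
)

```text
t: 26.02
tcp_pos: [0.6536, 0.0174, 0.0721]
tcp_rot: [[0.982, -0.19, -0.0], [-0.19, -0.982, 0.0], [-0.0, -0.0, -1.0]]
wrist_force: [-0.1, -0.2, -0.8]
gripper_width: 0.0491
finger_force: 26.2
```

Call:
drive_tool(
  steps="0 0 0 0 0 0.001 0.044;0 0 0 0 0 0.001 0.044",
)

```text
t: 26.18
tcp_pos: [0.6537, 0.0175, 0.0711]
tcp_rot: [[0.982, -0.19, -0.0], [-0.19, -0.982, 0.0], [-0.0, -0.0, -1.0]]
wrist_force: [-0.1, -0.0, 0.1]
gripper_width: 0.0493
finger_force: 26.2
```

Call:
drive_tool(
  steps="0 0 0 0 0 0.001 0.044;0 0 0 0 0 0.001 0.044",
)

```text
t: 26.35
tcp_pos: [0.6536, 0.0174, 0.0702]
tcp_rot: [[0.982, -0.19, -0.0], [-0.19, -0.982, 0.0], [-0.0, -0.0, -1.0]]
wrist_force: [-0.1, 1.2, -0.6]
gripper_width: 0.0494
finger_force: 26.2
```

Call:
drive_tool(
  steps="0 0 0 0 0 0.0007 0.044;0 0 0 0 0 0.0007 0.044",
)

```text
t: 26.52
tcp_pos: [0.6537, 0.0175, 0.0695]
tcp_rot: [[0.982, -0.19, -0.0], [-0.19, -0.982, 0.0], [-0.0, -0.0, -1.0]]
wrist_force: [-0.4, 0.3, -0.1]
gripper_width: 0.0493
finger_force: 26.2
```

Call:
drive_tool(
  steps="0 0 0 0 0 0.0007 0.044;0 0 0 0 0 0.0007 0.044",
)

```text
t: 26.68
tcp_pos: [0.654, 0.0174, 0.0694]
tcp_rot: [[0.982, -0.19, 0.001], [-0.19, -0.982, -0.0], [0.001, -0.0, -1.0]]
wrist_force: [-0.5, 0.3, 2.8]
gripper_width: 0.0494
finger_force: 26.4
```

Call:
drive_tool(
  steps="0 0 0 0 0 0.0007 0.044;0 0 0 0 0 0.0007 0.044",
)

```text
t: 26.85
tcp_pos: [0.6542, 0.0174, 0.0693]
tcp_rot: [[0.982, -0.19, 0.002], [-0.19, -0.982, -0.0], [0.002, -0.0, -1.0]]
wrist_force: [-0.8, 0.8, 5.5]
gripper_width: 0.0489
finger_force: 26.6
```

Call:
drive_tool(
  steps="0 0 0 0 0 0 0.05;0 0 0 0 0 0 0.052;0 0 0 0 0 0 0.056;0 0 0 0 0 0 0.062;0 0 0 0 0 0 0.07;0 0 0 0 0 0 0.07;0 0 0 0 0 0 0.07",
)

```text
t: 27.43
tcp_pos: [0.6536, 0.0174, 0.068]
tcp_rot: [[0.982, -0.19, -0.0], [-0.19, -0.982, 0.0], [-0.0, -0.0, -1.0]]
wrist_force: [-0.4, 0.9, -0.0]
gripper_width: 0.07
finger_force: 0.0
```

Call:
drive_tool(
  steps="0 0 0 0 0 -0.005 0.07;0 0 0 0 0 -0.015 0.07;0 0 0 0 0 -0.03 0.07;0 0 0 0 0 -0.05 0.07;0 0 0 0 0 -0.08 0.07;0 0 0 0 0 -0.11 0.07;0 0 0 0 0 -0.13 0.07;0 0 0 0 0 -0.13 0.07",
)

```text
t: 28.1
tcp_pos: [0.6563, 0.0173, 0.2053]
tcp_rot: [[0.982, -0.19, 0.011], [-0.19, -0.982, -0.001], [0.011, -0.001, -1.0]]
wrist_force: [-0.0, 0.0, -0.2]
gripper_width: 0.0701
finger_force: 0.0
```

Run:
```python
from h import *
np.set_printoptions(precision=4,suppress=True)
o=status.get_obs();print(o['tcp_pos'],o['wrist_force'],o['finger_force'],o['gripper_width'])
A=np.array([.654,.0175])
for n in('scene','side','wrist'):
    c=imaging.calibration(n);im=np.ascontiguousarray(imaging.grab_frame(n)[:,:,::-1]);cv2.imwrite(f'pics/end_{n}.png',im)
    m=cv2.inRange(cv2.cvtColor(im,40),(0,0,95),(179,75,255));N,l,st,ce=cv2.connectedComponentsWithStats(m)
    e=proj(c,[*A,.051+.066]);t=proj(c,[*A,.151]);print(n,'exp grip',e,'top',t,[(st[i],ce[i].round(1)) for i in range(1,N) if st[i,4]>150 and np.hypot(*(ce[i]-e))<45])
    if n=='scene':
        S=c
        m=cv2.inRange(cv2.cvtColor(im,40),(0,0,100),(179,110,255));N,l,st,ce=cv2.connectedComponentsWithStats(m)
        for i in range(1,N):
            v=plane(S,ce[i],.049)[:2]-[.58,.0045]
            if .1<np.hypot(*v)<.13 and st[i,4]>3: print('bolt/post',round(float(np.degrees(np.arctan2(v[1],v[0]))),1),st[i,4])
```

```text
[0.6563 0.0173 0.2053] [-0.0347  0.0481 -0.2191] 0.0 0.07007558510117735
scene exp grip [306.0176 234.666 ] top [306.8042 225.9454] [(array([286, 218,  32,  30, 471], dtype=int32), array([304.9, 232.9]))]
bolt/post -172.4 74
bolt/post 158.1 6
bolt/post -142.6 7
bolt/post 98.2 8
bolt/post -82.9 8
bolt/post 38.1 7
bolt/post -22.3 10
side exp grip [317.1742 185.5   ] top [318.0035 171.8663] [(array([307, 172,  21,  31, 505], dtype=int32), array([316.6, 185.7]))]
wrist exp grip [283.7474 202.2019] top [283.4938 215.6703] [(array([ 251,  173,   55,   66, 2750], dtype=int32), array([277.6, 206.1]))]
```

The bulb is seated where expected: its top is at side row 172 against a predicted 171.9. The turntable hasn't moved, and the fingers are clear.

Call:
drive_tool(
  steps="0 0 0 0 0 0 0.07;0 0 0 0 0 0 0.07;0 0 0 0 0 0 0.07;0 0 0 0 0 0 0.07;0 0 0 0 0 0 0.07;0 0 0 0 0 0 0.07",
)

```text
t: 28.75
tcp_pos: [0.6537, 0.0174, 0.198]
tcp_rot: [[0.982, -0.19, -0.0], [-0.19, -0.982, 0.0], [-0.0, -0.0, -1.0]]
wrist_force: [-0.9, -0.9, -0.4]
gripper_width: 0.0701
finger_force: 0.0
```

```bash
python3 -c "
from cell import job_done
print(job_done())"
```

```text
the job is handed in; nothing more can be done
None
```

I handed the job in at about 29 s; no verdict came back: the turntable is in its detent after about 1 s against the stop at roughly 14 N, and the fat bulb is upright and fully home in the wide socket, released, with nothing else touched.

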